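# Pack a sample cool box and snap its lid

### The job

Pack the cool box for transport: first stand every sample bottle (the clear bottles with blue caps) upright in the far compartment of the box, then use the scoop to carry all the cooling cubes from the tub into the near compartment; keep the fingers off the cubes in the tub. Lay the scoop back upright on the middle of its mat, swing the lid fully shut, and then press each of the four blue tabs around the lid until all are flush and engaged. Leave the other glassware and the loose cap where they are.

Things in the scene. Friction and masses are not known exactly. Their poses are not given: they have to be found in the camera images.
- coolbox: White cool box fixed to the counter, 250 (x) x 170 (y) x 95 mm high; origin under its centre, z up. Walls 5 mm, floor 6 mm. A divider (x 0 to 5 mm, top 66 mm above the counter) parts it into the near compartment for cubes (x -120 to 0 mm, y -80 to 80 mm) and the far one for bottles (x 5 to 120 mm, y -80 to 80 mm).
- lid (a joint): Cool box lid angle: 0 shut, 1.8 to 1.98 rad as found open (limit 2.0). Hinge line along the box's x at box y = 85 mm, z = 95 mm, level with the lid's underside; the free edge (box y = -85 mm when shut) swings up and over towards the box's +y. Stiff: 0.32 N m of friction holds it where it is left, so move it all the way.
- lid_edge (a point): Point on the lid's outer face, midway along the free edge and 15 mm in from it, 155 mm from the hinge line, between two tabs. Axes are the lid's: x along the hinge, -y from hinge to free edge, z out of the outer (upper) face; lid shut, they are the box's axes. The lid is a flat plate 250 x 170 x 10 mm.
- tab_near (a joint): Blue snap tab on the lid's end edge at the box's -x: hinge angle, about 0.5 to 0.58 rad as found raised, 0 when pressed flush and engaged. It yields to a press of about 4 N and stays where it is left, so press it right down.
- tab_near_press (a point): Where to press that tab: on the tab's upper face (tab z axis), 19 mm from its hinge line. The tab is 36 mm wide, 28 mm long, 7 mm thick, hinged on the lid's upper face 22 mm in from the edge, so that it reaches 6 mm past the edge; flush, its top stands 7 mm above the lid.
- tab_far (a joint): Blue snap tab on the lid's end edge at the box's +x: hinge angle, about 0.5 to 0.58 rad as found raised, 0 when pressed flush and engaged. It yields to a press of about 4 N and stays where it is left, so press it right down.
- tab_far_press (a point): Where to press that tab: on the tab's upper face (tab z axis), 19 mm from its hinge line. The tab is 36 mm wide, 28 mm long, 7 mm thick, hinged on the lid's upper face 22 mm in from the edge, so that it reaches 6 mm past the edge; flush, its top stands 7 mm above the lid.
- tab_side1 (a joint): Blue snap tab on the lid's free edge, 70 mm to the -x side of its middle: hinge angle, about 0.5 to 0.58 rad as found raised, 0 when pressed flush and engaged. It yields to a press of about 4 N and stays where it is left, so press it right down.
- tab_side1_press (a point): Where to press that tab: on the tab's upper face (tab z axis), 19 mm from its hinge line. The tab is 36 mm wide, 28 mm long, 7 mm thick, hinged on the lid's upper face 22 mm in from the edge, so that it reaches 6 mm past the edge; flush, its top stands 7 mm above the lid.
- tab_side2 (a joint): Blue snap tab on the lid's free edge, 70 mm to the +x side of its middle: hinge angle, about 0.5 to 0.58 rad as found raised, 0 when pressed flush and engaged. It yields to a press of about 4 N and stays where it is left, so press it right down.
- tab_side2_press (a point): Where to press that tab: on the tab's upper face (tab z axis), 19 mm from its hinge line. The tab is 36 mm wide, 28 mm long, 7 mm thick, hinged on the lid's upper face 22 mm in from the edge, so that it reaches 6 mm past the edge; flush, its top stands 7 mm above the lid.
- tub_floor (a point): Grey tub fixed to the counter: middle of its inner floor, 4 mm above the counter; x along the tub away from the robot, z up. Inside width 94 mm; flat floor from x = -88 to 130 mm; the near (-x) end is a 45 degree ramp rising outward from x = -88 mm, other walls upright; rim 49 mm above the counter. Cubes lie at x below 15 mm as found.
- scoop_mat: Black mat for the scoop, fixed, 150 (x) x 120 (y) x 4 mm; origin under its centre.
- scoop_grip (a point): Orange scoop, about 120 g: centre of its black grip bar (18 mm in scoop x, 80 in y, 22 in z), bridging the bowl 100 mm above its flat underside. Bowl 80 mm wide (75 inside), 85 long, walls 30 high, floor 2.5 thick; open mouth faces scoop -x, lip 45 mm ahead (-x) of the bar's centre, back wall 40 mm behind. Slippery, like cubes and tub (friction 0.3).
- bottle1_center (a point): Clear glass sample bottle with a blue screw cap, 76 mm tall, 120 g: its centre, 38 mm above its base, z up along the bottle. Body 44 mm wide up to 40 mm, then a shoulder; the cap is 28 mm wide, from 52 to 76 mm above the base. One or two bottles stand on the counter.
- bottle2_center (a point): Clear glass sample bottle with a blue screw cap, 76 mm tall, 120 g: its centre, 38 mm above its base, z up along the bottle. Body 44 mm wide up to 40 mm, then a shoulder; the cap is 28 mm wide, from 52 to 76 mm above the base. One or two bottles stand on the counter.
- cube1_center (a point): Centre of a light blue, hard plastic cooling cube, 24 mm with rounded edges, 14 g. Three to five of them lie in the tub.
- cube2_center (a point): Centre of a light blue, hard plastic cooling cube, 24 mm with rounded edges, 14 g. Three to five of them lie in the tub.
- cube3_center (a point): Centre of a light blue, hard plastic cooling cube, 24 mm with rounded edges, 14 g. Three to five of them lie in the tub.
- cube4_center (a point): Centre of a light blue, hard plastic cooling cube, 24 mm with rounded edges, 14 g. Three to five of them lie in the tub.
- cube5_center (a point): Centre of a light blue, hard plastic cooling cube, 24 mm with rounded edges, 14 g. Three to five of them lie in the tub.
- beaker: Bystander, leave alone: open glass beaker, 72 mm wide, 85 mm tall; origin under its centre.
- wash_bottle: Bystander, leave alone: white wash bottle with a bent spout, 60 mm wide, 175 mm tall; origin under its centre.
- cap1: Bystander, leave alone: loose blue screw cap, 40 mm wide, 18 mm tall; origin under its centre.

How it is judged:
On the way, in this order (a step that is already met when the one before it is completed fails the run):
1. every bottle stands upright in the far compartment, released (x of bottle1_center in the frame of coolbox between 0.005 and 0.12 m and y of bottle1_center in the frame of coolbox between -0.08 and 0.08 m and z of bottle1_center in the frame of coolbox between 0 and 0.055 m and angle between each of bottle1_center, bottle2_center's own z axis and vertical below 0.2 rad and x of bottle2_center in the frame of coolbox between 0.005 and 0.12 m and y of bottle2_center in the frame of coolbox between -0.08 and 0.08 m and z of bottle2_center in the frame of coolbox between 0 and 0.055 m and contact force between the fingers and bottle1 below 0.2 N and contact force between the fingers and bottle2 below 0.2 N), for 0.2 s.
2. every cube lies in the near compartment (x of cube1_center in the frame of coolbox between -0.12 and 0.003 m and y of cube1_center in the frame of coolbox between -0.08 and 0.08 m and z of cube1_center in the frame of coolbox between 0 and 0.09 m and x of cube2_center in the frame of coolbox between -0.12 and 0.003 m and y of cube2_center in the frame of coolbox between -0.08 and 0.08 m and z of cube2_center in the frame of coolbox between 0 and 0.09 m and x of cube3_center in the frame of coolbox between -0.12 and 0.003 m and y of cube3_center in the frame of coolbox between -0.08 and 0.08 m and z of cube3_center in the frame of coolbox between 0 and 0.09 m and x of cube4_center in the frame of coolbox between -0.12 and 0.003 m and y of cube4_center in the frame of coolbox between -0.08 and 0.08 m and z of cube4_center in the frame of coolbox between 0 and 0.09 m and x of cube5_center in the frame of coolbox between -0.12 and 0.003 m and y of cube5_center in the frame of coolbox between -0.08 and 0.08 m and z of cube5_center in the frame of coolbox between 0 and 0.09 m), for 0.2 s.
3. the lid is shut, with tabs still raised (value of joint lid below 0.06 rad and value of joint any of tab_near, tab_far, tab_side1, tab_side2 above 0.3 rad), for 0.1 s.
4. all four tabs are pressed flush with the lid shut (value of joint lid below 0.06 rad and value of joint each of tab_near, tab_far, tab_side1, tab_side2 below 0.08 rad), for 0.2 s.
At the end, for the whole second after the job is handed in: Bottles upright (within 0.2 rad) in the far compartment, cubes in the near compartment, lid shut (below 0.06 rad), all four tabs engaged (below 0.08 rad), and the scoop lying upright on its mat (grip within 45 mm of the mat's centre, within 0.15 rad) (all of step 2 and all of step 4 and x of bottle1_center in the frame of coolbox between 0.005 and 0.12 m and y of bottle1_center in the frame of coolbox between -0.08 and 0.08 m and z of bottle1_center in the frame of coolbox between 0 and 0.055 m and angle between each of bottle1_center, bottle2_center's own z axis and vertical below 0.2 rad and x of bottle2_center in the frame of coolbox between 0.005 and 0.12 m and y of bottle2_center in the frame of coolbox between -0.08 and 0.08 m and z of bottle2_center in the frame of coolbox between 0 and 0.055 m and horizontal distance between scoop_mat and scoop_grip below 0.045 m and angle between scoop_grip's own z axis and vertical below 0.15 rad and z of scoop_grip in the frame of scoop_mat below 0.115 m); the robot touches nothing.
It fails at once if beaker pushed or knocked over (distance of beaker from where it was at the start of the episode above 0.03 m or angle between beaker's own z axis and vertical above 0.5 rad).
It fails at once if wash bottle pushed or knocked over (distance of wash_bottle from where it was at the start of the episode above 0.03 m or angle between wash_bottle's own z axis and vertical above 0.5 rad).
It fails at once if cap1 pushed or knocked over (distance of cap1 from where it was at the start of the episode above 0.03 m or angle between cap1's own z axis and vertical above 0.5 rad).
It fails at once if a cube in the tub touched with the fingers ((contact force between the fingers and cube1 above 1 N and x of cube1_center in the frame of tub_floor between -0.13 and 0.13 m and y of cube1_center in the frame of tub_floor between -0.047 and 0.047 m and z of cube1_center in the frame of tub_floor below 0.05 m) or (contact force between the fingers and cube2 above 1 N and x of cube2_center in the frame of tub_floor between -0.13 and 0.13 m and y of cube2_center in the frame of tub_floor between -0.047 and 0.047 m and z of cube2_center in the frame of tub_floor below 0.05 m) or (contact force between the fingers and cube3 above 1 N and x of cube3_center in the frame of tub_floor between -0.13 and 0.13 m and y of cube3_center in the frame of tub_floor between -0.047 and 0.047 m and z of cube3_center in the frame of tub_floor below 0.05 m) or (contact force between the fingers and cube4 above 1 N and x of cube4_center in the frame of tub_floor between -0.13 and 0.13 m and y of cube4_center in the frame of tub_floor between -0.047 and 0.047 m and z of cube4_center in the frame of tub_floor below 0.05 m) or (contact force between the fingers and cube5 above 1 N and x of cube5_center in the frame of tub_floor between -0.13 and 0.13 m and y of cube5_center in the frame of tub_floor between -0.047 and 0.047 m and z of cube5_center in the frame of tub_floor below 0.05 m)).
Of cube1, cube2, cube3, cube4, cube5 only 3 to 5 are there at a start; the rules pass over those that are not, and their reading is None.
Of bottle1, bottle2 only 1 to 2 are there at a start; the rules pass over those that are not, and their reading is None.
At some moment in a run one of scoop, bottle1, bottle2 may be knocked a few centimetres aside while the robot is not near it.
It also fails if it takes over 210 s, if anything falls off the work surface, if the arm or the gripper's body presses on something with over 40 N, if the wrist force passes 120 N, or if a joint passes its speed limit or range.

### The arm

A 7-joint arm with a two-finger parallel gripper is mounted at the origin on the work surface. World frame = base frame: x ahead of the robot, y to its left, z up, the work surface at z = 0. Lengths are in m, angles in rad, forces in N, time in s.
With the tool pointing down it reaches from about 0.425 to 0.8 m from the base axis. Payload 8.3 kg.
Tool frame: the origin (TCP) lies midway between the tips of the shut fingers; the grasp point (between the pads) lies 19 mm behind it; x points along the fingers, y is the direction in which the jaws open and shut, and the axes are right-handed (so a half turn about x gives the same grasp; the last joint's range is limited). The gripper opens to 85 mm and grips with 20 to 120 N. Pads are 22 mm wide; open, the fingers measure 114 mm over their backs; the gripper's body (76 mm by 85 mm) begins 54 mm behind the grasp point. The pads swing forward as they close: fully open they stand 13 mm farther back than shut.
Start: joints at [1.231, 0.383, 0.016, 1.37, -0.006, 1.388, -0.046], TCP at [0.171, -0.601, 0.208] pointing down, gripper open.
Joint ranges: [-2.95, 2.95], [-0.25, 2.06], [-1.52, 1.56], [0.18, 2.33], [-1.44, 4.58], [0.02, 2.06], [-3.01, 3.01]. Speed limits (rad/s): [2.39, 2.39, 3.01, 3.01, 3.14, 3.14, 3.14].

### API

Orientations are given as a unit quaternion [x, y, z, w].
In Python, from station import bot gives the robot as it stands.
- The arm moves only by the tool drive_tool, never from a script. Its arguments are lists of equal length, an entry for each row: "rot": the turn, a rotation vector about the world's x, y, z in rad, a list of three; "travel": the shift along the world's x, y, z in mm, a list of three; "hand": the closure, from 0 (fully open) to 1 (shut). A call has 1 to 10 rows; each row is the pose to reach, as a shift and turn from the pose measured when the call began; what a row does not reach only later rows make up. A row lasts 1/12 s, in which the tool goes at most 41.7 mm and 7.16 degrees, less where a joint would pass 70% of its speed; a pose out of reach is approached as far as the arm can. A call with a gripper value outside its range is refused whole. The fingers move at their own pace and stop on an object; the grip force is fixed at half the most. Time passes only in rows, so rows that repeat a pose let the fingers close. It gives the time, the measured TCP pose, the force and the opening at its end, in the units of the state.
- bot.state(): the state, without advancing time (a new reading comes with each control period).
- bot.grab_frame(name): name is "scene" or "side" or "wrist"; returns a dict with "color" (420x560x3 uint8, red, green, blue), "z_map" (420x560 float32, m along the optical axis (not along the pixel's ray), 0 where there is no reading), "intrinsics" (3x3 intrinsics, pixels), "R" (3x3) and "t" (3): a world point X has camera coordinates R X + t; the wrist camera has in their place "tool_from_camera" (4x4, takes a point from camera to tool coordinates, whose origin is the TCP and whose axes are the tool frame's). Camera axes: x right, y down, z forward; pixel columns grow to the right and rows downward; lengths in m; the calibration is good to about 2 mm. A picture is of the moment at which its call begins: read the wrist's pose just before it.
- bot.finish_job(): hands the job in, once; it reports no verdict.
The state is a dict: "time": time; "joint_positions": joint angles; "joint_velocities": joint speeds; "joint_efforts": joint torques, N m; "tcp_pos": TCP position; "ee_rot": TCP orientation; "wrist_force": force on the tool from outside, world axes, zero at the start; "torque": the same for the moment, N m; "grip_width": finger opening in m.
Only numpy, scipy, OpenCV 4.12 (cv2) and the standard library are available. Lean on these libraries where they do the work, as an engineer would, in place of code of your own. Each camera call takes 0.05 s, during which the arm holds its last target. There are 200 camera calls.

## Working session

There is one attempt and no reset: what is moved stays moved. The work goes in short steps, Python scripts to look and compute and a tool call to move; the robot and the scene stay as the last step left them, time stands still between calls to the robot, and variables do not carry over. Pictures are saved under pics/ and viewed, about 12 in all and at most 16, crops included, and the job is handed in when it is done.

Besides the shell and the picture viewer there is one more tool, called after "Request:" by a JSON object that holds its "op" and its "data". drive_tool: Moves the arm, as the interface text tells. Its arguments: {"type":"object","properties":{"rot":{"type":"array"},"travel":{"type":"array"},"hand":{"type":"array"}},"required":["rot","travel","hand"]}

```bash
mkdir -p pics
cat > h.py <<'E'
import numpy as np, cv2
from scipy.spatial.transform import Rotation as Rn
from station import bot
def grab(name):
    s=bot.state(); f=bot.grab_frame(name)
    K=np.array(f["intrinsics"])
    if name=="wrist":
        T=np.eye(4);T[:3,:3]=Rn.from_quat(s["ee_rot"]).as_matrix();T[:3,3]=s["tcp_pos"]
        M=T@np.array(f["tool_from_camera"])
    else:
        M=np.eye(4);R=np.array(f["R"]);M[:3,:3]=R.T;M[:3,3]=-R.T@np.array(f["t"])
    f["M"]=M; f["K"]=K
    z=np.array(f["z_map"]); v,u=np.indices(z.shape)
    P=np.stack([(u-K[0,2])/K[0,0]*z,(v-K[1,2])/K[1,1]*z,z],-1)
    f["P"]=P@M[:3,:3].T+M[:3,3]; f["ok"]=z>0
    return f
def save(f,n): cv2.imwrite("pics/"+n,cv2.cvtColor(np.array(f["color"]),cv2.COLOR_RGB2BGR))
def onplane(f,u,v,h):
    d=f["M"][:3,:3]@np.linalg.solve(f["K"],[u,v,1.]); c=f["M"][:3,3]
    return c+d*(h-c[2])/d[2]
E
python3 - <<'E'
from h import *
for n in["scene","side"]:
    f=grab(n);save(f,n+"0.png");print(n,f["M"].round(3).tolist(),f["ok"].mean())
    np.savez(n+"0.npz",P=f["P"],ok=f["ok"],c=f["color"],M=f["M"],K=f["K"])
print(bot.state())
E
```

```text
scene [[-0.28, 0.746, -0.604, 1.266], [0.96, 0.218, -0.176, 0.165], [0.0, -0.629, -0.778, 0.958], [0.0, 0.0, 0.0, 1.0]] 0.9960586734693877
side [[0.981, -0.147, 0.13, 0.487], [-0.195, -0.667, 0.719, -0.623], [-0.02, -0.731, -0.682, 0.654], [0.0, 0.0, 0.0, 1.0]] 0.9960246598639456
{'time': 0.1, 'joint_positions': array([ 1.23109318,  0.38415046,  0.01636982,  1.37105802, -0.0063145 ,
        1.38819734, -0.04654646]), 'joint_velocities': array([ 4.80343287e-04, -1.33105977e-03, -1.98767334e-03, -2.85482383e-03,
       -7.87686052e-04, -2.85708757e-04,  3.22084096e-05]), 'joint_efforts': array([ 3.09863157e-03, -6.29137230e+01,  8.47241767e-01, -3.72759533e+01,
        1.67631061e-02,  1.04239155e-02,  1.63680295e-05]), 'tcp_pos': array([ 0.17070861, -0.60071618,  0.20677705]), 'ee_rot': array([-0.70025472, -0.09817665,  0.70043341, -0.09694175]), 'wrist_force': array([-0.28973055, -0.0082558 ,  0.14836519]), 'torque': array([ 0.00341648, -0.0142996 , -0.0118413 ]), 'grip_width': 0.08540610459419316}
```

View pics/scene0.png

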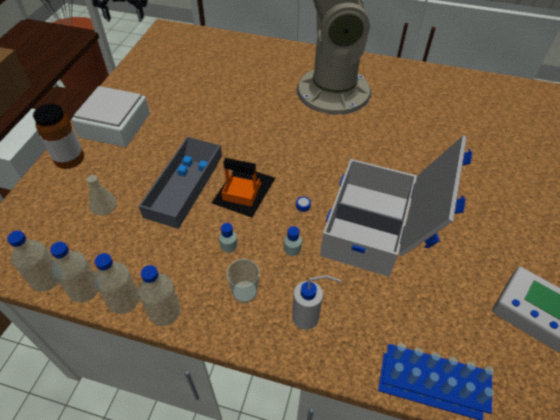

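View pics/side0.png

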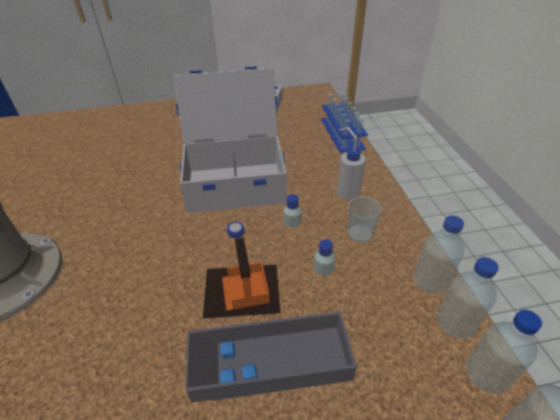

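The scene view shows the tub at (183,180) with 3 cubes, the scoop on its mat at (243,188), bottles at (228,237) and (292,240), the cap at (303,203), the beaker at (243,280), the wash bottle at (308,305) and the open box at (375,215). The side view agrees, with cubes at (227,350), (227,376) and (249,371).

```bash
cat > m.py <<'E'
from h import *
def ld(n):
    d=np.load(n+"0.npz"); return {k:d[k] for k in d}
def comp(mask,amin=15):
    n,l,st,c=cv2.connectedComponentsWithStats(mask.astype(np.uint8))
    return [(l==i,st[i,4],c[i]) for i in range(1,n) if st[i,4]>=amin]
for n in["scene","side"]:
    f=ld(n);P=f["P"];hsv=cv2.cvtColor(f["c"],cv2.COLOR_RGB2HSV);H,S,V=[hsv[...,i].astype(int) for i in range(3)]
    ws=(P[...,0]>.2)&(P[...,0]<1)&(abs(P[...,1])<.6)&(P[...,2]>-.02)&(P[...,2]<.4)
    M={"blue":(H>98)&(H<128)&(S>130)&(V>60),"orange":(H<12)&(S>190)&(V>120),"darkmat":(V<45)&(P[...,2]<.02)}
    for k,m in M.items():
        for mm,a,c in comp(m&ws):
            p=P[mm];print(n,k,a,c.round(),"med",np.median(p,0).round(3),"lo",np.percentile(p,3,0).round(3),"hi",np.percentile(p,97,0).round(3))
            if a>150 and p[:,2].max()<.04: print("   rect",cv2.minAreaRect((p[:,:2]*1000).astype(np.float32)))
# box rim at z~.095 , tub rim z~.049
    for nm,z,c0 in [("box",.095,(.55,.3)),("tub",.049,(.55,-.3))]:
        m=ws&(abs(P[...,2]-z)<.004)&(abs(P[...,1]-c0[1])<.2)&(S<90 if nm=="box" else V<110)
        for mm,a,c in comp(m,40):
            p=P[mm];print(n,nm,a,c.round(),cv2.minAreaRect((p[:,:2]*1000).astype(np.float32)),np.median(p[:,2]).round(4))
E
python3 m.py
```

```text
scene blue 82 [467. 157.] med [0.47  0.361 0.242] lo [0.452 0.356 0.236] hi [0.482 0.368 0.253]
scene blue 186 [184. 165.] med [ 0.465 -0.324  0.025] lo [ 0.441 -0.338  0.009] hi [ 0.5   -0.315  0.031]
   rect ((463.03582763671875, -332.880859375), (77.61039733886719, 36.312835693359375), 1.959934949874878)
scene blue 71 [202. 165.] med [ 0.462 -0.279  0.027] lo [ 0.431 -0.289  0.012] hi [ 0.47  -0.268  0.032]
scene blue 112 [460. 205.] med [0.61  0.351 0.243] lo [0.591 0.346 0.236] hi [0.622 0.359 0.253]
scene blue 65 [303. 206.] med [0.519 0.024 0.016] lo [0.502 0.005 0.007] hi [0.523 0.037 0.021]
scene blue 127 [226. 230.] med [ 0.68  -0.123  0.075] lo [ 0.664 -0.135  0.06 ] hi [ 0.689 -0.112  0.079]
scene blue 129 [293. 233.] med [0.647 0.029 0.075] lo [0.631 0.018 0.057] hi [0.655 0.039 0.079]
scene blue 189 [ 16. 238.] med [ 0.883 -0.498  0.17 ] lo [ 0.869 -0.513  0.161] hi [ 0.896 -0.486  0.173]
scene blue 98 [432. 240.] med [0.651 0.32  0.174] lo [0.645 0.312 0.156] hi [0.662 0.329 0.183]
scene blue 194 [ 59. 249.] med [ 0.882 -0.398  0.17 ] lo [ 0.868 -0.413  0.161] hi [ 0.8
[... 3929 characters left out ...]
d [ 0.558 -0.107  0.002] lo [ 0.551 -0.116 -0.   ] hi [ 0.568 -0.102  0.003]
side darkmat 1039 [236. 300.] med [ 0.454 -0.177  0.002] lo [ 0.423 -0.205  0.   ] hi [ 0.562 -0.093  0.004]
   rect ((494.4472351074219, -146.46829223632812), (116.40880584716797, 143.40826416015625), 82.53120422363281)
side box 444 [239. 141.] ((565.9963989257812, 246.60690307617188), (141.43521118164062, 297.10333251953125), 52.252689361572266) 0.094
side box 238 [210. 174.] ((461.62982177734375, 140.9641876220703), (134.4414825439453, 270.6161193847656), 48.049346923828125) 0.0925
side tub 1331 [274. 353.] ((523.7011108398438, -306.20257568359375), (105.86048889160156, 271.519775390625), 86.2252197265625) 0.0471
```

```bash
cat > s.py <<'E'
from m import *
def scoop(f):
    P=f["P"];hsv=cv2.cvtColor(f["c"],cv2.COLOR_RGB2HSV);H,S,V=[hsv[...,i].astype(int) for i in range(3)]
    r=(abs(P[...,0]-.5)<.13)&(abs(P[...,1]+.145)<.13)
    b=r&(P[...,2]>.109)&(P[...,2]<.13)&(V<90)
    p=P[b];print("bar",b.sum(),np.median(p,0).round(4),cv2.minAreaRect((p[:,:2]*1000).astype(np.float32)))
    o=r&((H<15)|(H>172))&(S>150)&(V>80);p=P[o];q=p[(p[:,2]>.026)&(p[:,2]<.042)]
    print("orange",o.sum(),"rim",len(q),cv2.minAreaRect((q[:,:2]*1000).astype(np.float32)) if len(q) else 0,p.min(0).round(3),p.max(0).round(3))
if __name__=="__main__":
    for n in["scene","side"]:
        f=ld(n);scoop(f);P=f["P"]
        for nm,(x,y,r,z0,z1) in {"beaker":(.75,-.09,.07,.03,.1),"wash":(.81,.1,.1,.05,.2)}.items():
            q=P[(np.hypot(P[...,0]-x,P[...,1]-y)<r)&(P[...,2]>z0)&(P[...,2]<z1)]
            print(n,nm,len(q),np.median(q,0).round(3),q.min(0).round(3),q.max(0).round(3))
    s=bot.state();print(Rn.from_quat(s["ee_rot"]).as_matrix().round(3))
E
python3 s.py | grep -v -e "^scene b[lo]" -e "^side b[lo]" -e tub -e dark -e rect
```

```text
bar 222 [ 0.5074 -0.1488  0.115 ] ((505.9172058105469, -149.14137268066406), (23.272729873657227, 80.83940124511719), 0.13244584202766418)
orange 892 rim 168 ((510.618896484375, -149.08856201171875), (73.90080261230469, 82.01753997802734), 0.775181233882904) [ 0.382 -0.248 -0.003] [ 0.583 -0.055  0.1  ]
scene beaker 604 [ 0.758 -0.066  0.06 ] [ 0.682 -0.131  0.03 ] [ 0.815 -0.022  0.089]
scene wash 1058 [0.82  0.105 0.11 ] [0.776 0.072 0.05 ] [0.838 0.159 0.18 ]
bar 329 [ 0.5041 -0.1532  0.113 ] ((504.3717041015625, -149.15628051757812), (17.886789321899414, 80.65950012207031), 0.39392518997192383)
orange 1659 rim 242 ((508.25482177734375, -148.663330078125), (72.54073333740234, 82.50659942626953), 0.40972402691841125) [ 0.457 -0.191 -0.004] [ 0.548 -0.077  0.114]
side beaker 551 [ 0.768 -0.073  0.062] [ 0.686 -0.126  0.03 ] [ 0.814 -0.021  0.086]
side wash 848 [0.799 0.086 0.103] [0.777 0.069 0.05 ] [0.836 0.156 0.175]
[[-0.     0.273 -0.962]
 [ 0.002 -0.962 -0.273]
 [-1.    -0.002  0.   ]]
```

Request:
{"op": "drive_tool", "data": {"rot": [[0,0,0.65],[0,0,0.65],[0,0,0.65],[0,0,0.65],[0,0,0.65],[0,0,0.65],[0,0,0.65],[0,0,0.65],[0,0,0.65],[0,0,0.65]], "travel": [[250,230,60],[250,230,60],[250,230,60],[250,230,60],[250,230,60],[250,230,60],[250,230,60],[250,230,60],[250,230,60],[250,230,60]], "hand": [0.4,0.4,0.4,0.4,0.4,0.4,0.4,0.4,0.4,0.4]}}

```text
time: 0.93
tcp_pos: [0.4248, -0.3662, 0.2673]
ee_rot: [0.632, 0.319, -0.631, 0.318]
wrist_force: [-1.3, -0.7, 0.2]
grip_width: 0.0513
```

Request:
{"op": "drive_tool", "data": {"rot": [[0,0,0.645],[0,0,0.645],[0,0,0.645],[0,0,0.645],[0,0,0.645],[0,0,0.645],[0,0,0.645],[0,0,0.645],[0,0,0.645],[0,0,0.645]], "travel": [[225,242,0],[225,242,0],[225,242,0],[225,242,0],[225,242,0],[225,242,0],[225,242,0],[225,242,0],[225,242,0],[225,242,0]], "hand": [0.4,0.4,0.4,0.4,0.4,0.4,0.4,0.4,0.4,0.4]}}

```text
time: 1.77
tcp_pos: [0.6507, -0.1207, 0.2654]
ee_rot: [0.497, 0.506, -0.496, 0.502]
wrist_force: [-0.2, -0.6, 0.3]
grip_width: 0.0511
```

```bash
cat > c.py <<'E'
from h import *
def blobs(f,zr,amin=60,box=None):
    P=f["P"];hsv=cv2.cvtColor(np.array(f["color"]),cv2.COLOR_RGB2HSV);H,S,V=[hsv[...,i].astype(int) for i in range(3)]
    m=(H>98)&(H<128)&(S>110)&(V>50)&f["ok"]&(P[...,2]>zr[0])&(P[...,2]<zr[1])
    n,l,st,c=cv2.connectedComponentsWithStats(m.astype(np.uint8))
    for i in range(1,n):
        if st[i,4]<amin: continue
        p=P[l==i];t=p[p[:,2]>np.percentile(p[:,2],95)-.004]
        print(c[i].round(),st[i,4],"top",np.median(p[:,2]).round(3),"circ",[round(float(x),1) for x in (*cv2.minEnclosingCircle((t[:,:2]*1000).astype(np.float32))[0],cv2.minEnclosingCircle((t[:,:2]*1000).astype(np.float32))[1])],"med",np.median(t,0).round(4))
E
python3 - <<'E'
from c import *
f=grab("wrist");save(f,"w1.png");blobs(f,(.03,.1));print(f["M"][:3,3])
f=grab("scene");blobs(f,(.06,.1))
E
```

```text
[275.  44.] 589 top 0.077 circ [640.2, 29.1, 13.7] med [0.6405 0.0292 0.0766]
[301. 185.] 399 top 0.077 circ [674.2, -121.8, 13.3] med [ 0.674  -0.1218  0.0767]
[ 0.65044491 -0.04308249  0.4325936 ]
[226. 229.] 118 top 0.075 circ [675.6, -122.8, 13.6] med [ 0.6763 -0.1238  0.0769]
[293. 232.] 120 top 0.076 circ [641.5, 27.3, 13.3] med [0.6419 0.0277 0.077 ]
[358. 248.] 75 top 0.083 circ [648.8, 181.2, 14.9] med [0.6505 0.1809 0.0848]
[398. 352.] 88 top 0.083 circ [864.3, 297.2, 6.9] med [0.8648 0.2981 0.0953]
[415. 356.] 91 top 0.082 circ [863.4, 329.3, 8.1] med [0.8648 0.3284 0.0949]
[432. 361.] 94 top 0.082 circ [864.0, 361.2, 5.6] med [0.8655 0.3614 0.0962]
[449. 366.] 95 top 0.081 circ [864.1, 392.8, 6.3] med [0.8651 0.3927 0.0967]
[397. 370.] 129 top 0.093 circ [900.3, 297.3, 8.4] med [0.9005 0.2968 0.0963]
[466. 370.] 100 top 0.08 circ [863.5, 424.9, 7.1] med [0.8646 0.4247 0.0955]
[414. 375.] 132 top 0.093 circ [900.6, 329.4, 8.1] med [0.9012 0.3295 0.0962]
[484. 375.] 103 top 0.08 circ [864.9, 454.9, 5.8] med [0.8657 0.4552 0.0953]
[431. 379.] 143 top 0.092 circ [900.1, 361.3, 8.4] med [0.9006 0.3618 0.0962]
[449. 384.] 146 top 0.093 circ [899.8, 393.7, 8.6] med [0.9003 0.3941 0.0959]
[467. 389.] 150 top 0.091 circ [900.9, 425.3, 8.2] med [0.9006 0.4254 0.0963]
[485. 395.] 139 top 0.088 circ [900.6, 455.0, 8.7] med [0.9009 0.4556 0.0962]
```

View pics/w1.png

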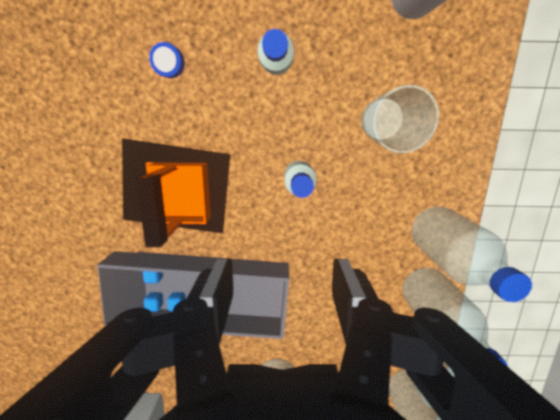

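The wrist view shows bottle 1's cap at (301,185), bottle 2's at (275,44), the beaker at (402,118), the loose cap at (166,60), the scoop at (178,193), and the cubes at the tub's near end, around (150,290).

Request:
{"op": "drive_tool", "data": {"rot": [[0,0,0],[0,0,0],[0,0,0],[0,0,0],[0,0,0],[0,0,0],[0,0,0],[0,0,0],[0,0,0],[0,0,0]], "travel": [[24,-1,-30],[24,-1,-60],[24,-1,-95],[24,-1,-130],[24,-1,-160],[24,-1,-185],[24,-1,-200],[24,-1,-215],[24,-1,-215],[24,-1,-215]], "hand": [0.4,0.4,0.4,0.4,0.4,0.4,0.4,0.4,0.4,0.4]}}

```text
time: 2.7
tcp_pos: [0.6722, -0.1287, 0.051]
ee_rot: [0.498, 0.503, -0.499, 0.5]
wrist_force: [-0.0, -0.3, 0.5]
grip_width: 0.0513
```

Request:
{"op": "drive_tool", "data": {"rot": [[0,0,0],[0,0,0],[0,0,0],[0,0,0],[0,0,0],[0,0,0]], "travel": [[0,0,0],[0,0,0],[0,0,0],[0,0,0],[0,0,0],[0,0,0]], "hand": [0.9,0.9,0.9,0.9,0.9,0.9]}}

```text
time: 3.2
tcp_pos: [0.6751, -0.1291, 0.0545]
ee_rot: [0.499, 0.501, -0.498, 0.502]
wrist_force: [3.5, -0.1, 7.4]
grip_width: 0.0085
```

Request:
{"op": "drive_tool", "data": {"rot": [[0,0,0],[0,0,0],[0,0,0],[0,0,0],[0,0,0],[0,0,0],[0,0,0],[0,0,0],[0,0,0],[0,0,0]], "travel": [[0,0,20],[0,0,50],[0,0,80],[0,0,110],[0,0,140],[0,0,165],[0,0,180],[0,0,180],[0,0,180],[0,0,180]], "hand": [0.9,0.9,0.9,0.9,0.9,0.9,0.9,0.9,0.9,0.9]}}

```text
time: 4.03
tcp_pos: [0.6748, -0.1291, 0.2339]
ee_rot: [0.499, 0.501, -0.498, 0.502]
wrist_force: [-1.0, -0.6, -0.4]
grip_width: 0.0084
```

Run:
```python
from c import *
f=grab("wrist");save(f,"w2.png");blobs(f,(.005,.1))
f=grab("scene");blobs(f,(.005,.085));print(bot.state()["tcp_pos"])
```

```text
[246.  25.] 768 top 0.077 circ [640.6, 29.5, 13.6] med [0.6405 0.0292 0.0766]
[133.  46.] 457 top 0.019 circ [503.6, 21.8, 19.7] med [0.5093 0.021  0.0186]
[281. 183.] 485 top 0.077 circ [674.1, -121.6, 13.3] med [ 0.6741 -0.1214  0.0768]
[124. 283.] 226 top 0.028 circ [460.8, -269.6, 21.6] med [ 0.456  -0.2755  0.0285]
[152. 310.] 367 top 0.027 circ [486.8, -324.1, 13.7] med [ 0.4879 -0.3228  0.0284]
[127. 310.] 388 top 0.026 circ [450.5, -324.9, 13.8] med [ 0.4517 -0.3236  0.0284]
[184. 165.] 206 top 0.024 circ [470.5, -322.6, 30.0] med [ 0.4631 -0.3265  0.0288]
[303. 206.] 75 top 0.017 circ [508.5, 21.1, 18.3] med [0.5162 0.0233 0.019 ]
[226. 230.] 130 top 0.075 circ [675.6, -123.3, 13.9] med [ 0.677  -0.1231  0.0774]
[293. 233.] 133 top 0.075 circ [642.5, 28.5, 13.9] med [0.6418 0.0275 0.0765]
[436. 382.] 4409 top 0.053 circ [883.5, 375.7, 89.1] med [0.8689 0.3861 0.0792]
[ 0.67445291 -0.12918569  0.23304497]
```

View pics/w2.png

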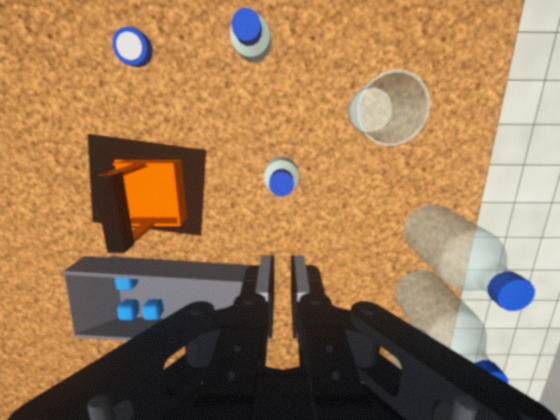

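Run:
```python
from c import *
s=bot.state();f=grab("wrist");R=Rn.from_quat(s["ee_rot"]).as_matrix()
T=(f["P"]-s["tcp_pos"])@R
m=f["ok"]&(abs(T[...,1])<.03)&(abs(T[...,2])<.04)&(T[...,0]>-.08)&(T[...,0]<.05)
p=T[m];print(m.sum(),p[:,0].max(),[ (a,np.round((p[(abs(p[:,0]-a)<.003)].min(0),p[(abs(p[:,0]-a)<.003)].max(0)),3).tolist()) for a in(-.05,-.03,-.015,-.006,-.001) if (abs(p[:,0]-a)<.003).any()])
v,u=np.where(m);print(u.min(),u.max(),v.min(),v.max());print(np.array(f["tool_from_camera"]).round(4).tolist(), s["wrist_force"],s["grip_width"])
```

```text
6606 -0.027427594239775158 [(-0.05, [[-0.053, -0.017, -0.012], [-0.047, 0.018, 0.011]]), (-0.03, [[-0.033, -0.016, -0.012], [-0.027, 0.017, 0.008]])]
193 368 256 368
[[0.0005, -0.3051, 0.9523, -0.1668], [1.0, 0.0005, -0.0003, 0.0004], [-0.0004, 0.9523, 0.3051, -0.0783], [0.0, 0.0, 0.0, 1.0]] [-0.07239798 -0.59570299 -0.01105638] 0.008635363422827794
```

Run:
```python
from c import *
s=bot.state();f=grab("wrist");R=Rn.from_quat(s["ee_rot"]).as_matrix()
T=(f["P"]-s["tcp_pos"])@R;z=np.array(f["z_map"]);K=f["K"];print(K[0,0],K[1,2])
for u in(262,267,297,302):
  for v in(250,254,256,258,262,268,276,290): print(u,v,z[v,u].round(3),T[v,u].round(3),f["color"][v,u])
```

```text
303.7859041571817 212.36209862345822
262 250 0.437 [ 0.233 -0.029  0.107] [203 143  83]
262 254 0.437 [ 0.231 -0.029  0.112] [186 135  81]
262 256 0.152 [-0.029 -0.01  -0.011] [119 103  90]
262 258 0.149 [-0.031 -0.01  -0.011] [107 100  98]
262 262 0.146 [-0.035 -0.009 -0.011] [105  97  96]
262 268 0.14 [-0.041 -0.009 -0.011] [104 100  98]
262 276 0.132 [-0.05  -0.008 -0.012] [102  98  97]
262 290 0.122 [-0.06  -0.008 -0.011] [101 101  99]
267 250 0.438 [ 0.233 -0.022  0.107] [218 158  92]
267 254 0.437 [ 0.231 -0.022  0.112] [184 130  80]
267 256 0.151 [-0.029 -0.007 -0.011] [119 103  95]
267 258 0.151 [-0.03  -0.007 -0.011] [102  97  95]
267 262 0.146 [-0.035 -0.007 -0.011] [100  97  94]
267 268 0.141 [-0.04  -0.007 -0.011] [103  99  97]
267 276 0.133 [-0.049 -0.006 -0.011] [97 93 91]
267 290 0.123 [-0.06  -0.006 -0.011] [83 80 80]
297 250 0.437 [0.233 0.022 0.106] [203 143  81]
297 254 0.439 [0.233 0.022 0.113] [185 132  82]
297 256 0.152 [-0.029  0.008 -0.011] [121 103  93]
297 258 0.15 [-0.031  0.008 -0.011] [104  96  96]
297 262 0.147 [-0.034  0.008 -0.011] [105  99  96]
297 268 0.14 [-0.041  0.007 -0.011] [103  97  94]
297 276 0.134 [-0.048  0.007 -0.011] [93 87 87]
297 290 0.122 [-0.06   0.006 -0.011] [78 73 70]
302 250 0.436 [0.232 0.029 0.106] [200 143  80]
302 254 0.438 [0.232 0.029 0.112] [196 142  85]
302 256 0.151 [-0.029  0.01  -0.011] [130 107  93]
302 258 0.15 [-0.031  0.01  -0.011] [109 100  96]
302 262 0.145 [-0.036  0.01  -0.012] [104  98  95]
302 268 0.14 [-0.042  0.009 -0.011] [102  96  95]
302 276 0.133 [-0.049  0.009 -0.011] [99 94 92]
302 290 0.121 [-0.061  0.008 -0.012] [98 94 96]
```

Request:
{"op": "drive_tool", "data": {"rot": [[0,0,0],[0,0,0],[0,0,0],[0,0,0],[0,0,0],[0,0,0],[0,0,0],[0,0,0],[0,0,0],[0,0,0]], "travel": [[0,7,0],[0,7,0],[0,7,-30],[0,7,-60],[0,7,-95],[0,7,-125],[0,7,-150],[0,7,-170],[0,7,-170],[0,7,-170]], "hand": [0.4,0.4,0.4,0.4,0.4,0.4,0.4,0.4,0.4,0.4]}}

```text
time: 5.07
tcp_pos: [0.6737, -0.1218, 0.0622]
ee_rot: [0.498, 0.502, -0.499, 0.501]
wrist_force: [0.4, 0.3, 0.7]
grip_width: 0.0512
```

Request:
{"op": "drive_tool", "data": {"rot": [[0,0,0],[0,0,0],[0,0,0],[0,0,0]], "travel": [[0,0,-15],[0,0,-30],[0,0,-37],[0,0,-37]], "hand": [0.4,0.4,0.4,0.4]}}

```text
time: 5.4
tcp_pos: [0.6735, -0.1216, 0.0251]
ee_rot: [0.498, 0.502, -0.499, 0.501]
wrist_force: [-0.5, -0.2, -0.3]
grip_width: 0.051
```

Request:
{"op": "drive_tool", "data": {"rot": [[0,0,0],[0,0,0],[0,0,0],[0,0,0],[0,0,0],[0,0,0]], "travel": [[0,0,0],[0,0,0],[0,0,0],[0,0,0],[0,0,0],[0,0,0]], "hand": [0.9,0.9,0.9,0.9,0.9,0.9]}}

```text
time: 5.9
tcp_pos: [0.6746, -0.1217, 0.0271]
ee_rot: [0.498, 0.502, -0.498, 0.502]
wrist_force: [-0.8, -0.1, 6.2]
grip_width: 0.0266
```

Request:
{"op": "drive_tool", "data": {"rot": [[0,0,0],[0,0,0],[0,0,0],[0,0,0],[0,0,0],[0,0,0],[0,0,0],[0,0,0],[0,0,0],[0,0,0]], "travel": [[0,0,20],[0,0,50],[0,0,80],[0,0,110],[0,0,140],[0,0,165],[0,0,185],[0,0,195],[0,0,195],[0,0,195]], "hand": [0.9,0.9,0.9,0.9,0.9,0.9,0.9,0.9,0.9,0.9]}}

```text
time: 6.73
tcp_pos: [0.6746, -0.1216, 0.2216]
ee_rot: [0.498, 0.502, -0.498, 0.502]
wrist_force: [0.5, -0.7, -2.1]
grip_width: 0.0264
```

Request:
{"op": "drive_tool", "data": {"rot": [[0,0,0],[0,0,0],[0,0,0],[0,0,0],[0,0,0],[0,0,0],[0,0,0],[0,0,0],[0,0,0],[0,0,0]], "travel": [[-6,20,0],[-15,55,0],[-25,90,0],[-35,125,0],[-45,160,0],[-54,195,0],[-63,230,0],[-72,260,0],[-72,260,0],[-72,260,0]], "hand": [0.9,0.9,0.9,0.9,0.9,0.9,0.9,0.9,0.9,0.9]}}

```text
time: 7.57
tcp_pos: [0.6007, 0.1413, 0.2196]
ee_rot: [0.496, 0.504, -0.498, 0.502]
wrist_force: [1.1, -0.9, -0.6]
grip_width: 0.026
```

Run:
```python
from c import *
s=bot.state();print(s["tcp_pos"],s["grip_width"],s["wrist_force"])
for n in["scene","wrist"]:
    f=grab(n);save(f,"b_%s.png"%n);P=f["P"];S=cv2.cvtColor(np.array(f["color"]),cv2.COLOR_RGB2HSV)[...,1]
    m=f["ok"]&(abs(P[...,2]-.095)<.003)&(abs(P[...,1]-.19)<.12)&(abs(P[...,0]-.52)<.16)&(S<90)
    nn,l,st,c=cv2.connectedComponentsWithStats(m.astype(np.uint8))
    for i in range(1,nn):
        if st[i,4]>80: print(n,st[i,4],c[i].round(),cv2.minAreaRect((P[l==i][:,:2]*1000).astype(np.float32)))
```

```text
[0.60069936 0.14127446 0.2196047 ] 0.026039636284873328 [ 1.05964528 -0.8872058  -0.57952337]
scene 422 [389. 215.] ((523.9244384765625, 209.150634765625), (133.62896728515625, 255.1528778076172), 85.87567138671875)
scene 135 [331. 217.] ((570.5978393554688, 102.5643310546875), (152.1038360595703, 32.207000732421875), 8.636155128479004)
wrist 5511 [180. 117.] ((522.16064453125, 192.24899291992188), (171.9337921142578, 251.20030212402344), 86.04412841796875)
```

View pics/b_wrist.png

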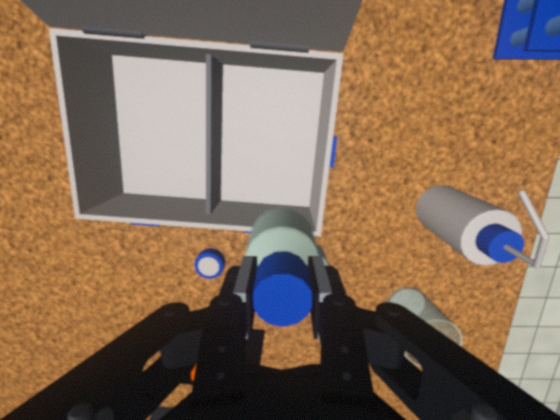

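The wrist view shows the bottle held by its cap at (282,290). The box rim spans (55,35)–(340,230), and the far compartment is the right-hand one at (270,135). The rim fits a 251×172 mm rectangle centred at (0.522, 0.192) with a yaw of -4°.

Request:
{"op": "drive_tool", "data": {"rot": [[0,0,0],[0,0,0],[0,0,0],[0,0,0],[0,0,0],[0,0,0]], "travel": [[-8,20,0],[-15,45,0],[-15,61,0],[-15,61,0],[-15,61,0],[-15,61,0]], "hand": [0.9,0.9,0.9,0.9,0.9,0.9]}}

```text
time: 8.17
tcp_pos: [0.5879, 0.1959, 0.2189]
ee_rot: [0.498, 0.501, -0.501, 0.501]
wrist_force: [0.4, -0.8, -0.6]
grip_width: 0.0262
```

Request:
{"op": "drive_tool", "data": {"rot": [[0,0,0],[0,0,0],[0,0,0],[0,0,0],[0,0,0],[0,0,0],[0,0,0],[0,0,0],[0,0,0],[0,0,0]], "travel": [[0,0,-20],[0,0,-45],[0,0,-70],[0,0,-95],[0,0,-120],[0,0,-145],[0,0,-165],[0,0,-175],[0,0,-181],[0,0,-183]], "hand": [0.9,0.9,0.9,0.9,0.9,0.9,0.9,0.9,0.9,0.9]}}

```text
time: 9.0
tcp_pos: [0.5881, 0.1946, 0.0353]
ee_rot: [-0.498, -0.501, 0.501, -0.5]
wrist_force: [-0.0, -0.9, -1.1]
grip_width: 0.0263
```

Request:
{"op": "drive_tool", "data": {"rot": [[0,0,0],[0,0,0],[0,0,0],[0,0,0],[0,0,0],[0,0,0]], "travel": [[0,0,-2],[0,0,-2],[0,0,-2],[0,0,-2],[0,0,-2],[0,0,-2]], "hand": [0.9,0.9,0.4,0.4,0.4,0.4]}}

```text
time: 9.5
tcp_pos: [0.5884, 0.1948, 0.0339]
ee_rot: [-0.498, -0.5, 0.501, -0.5]
wrist_force: [0.1, -0.2, -0.7]
grip_width: 0.0511
```

Request:
{"op": "drive_tool", "data": {"rot": [[0,0,0],[0,0,0],[0,0,0],[0,0,0],[0,0,0],[0,0,0],[0,0,0],[0,0,0],[0,0,0],[0,0,0]], "travel": [[0,0,20],[0,0,50],[0,0,80],[0,0,110],[0,0,140],[0,0,165],[0,0,185],[0,0,195],[0,0,195],[0,0,195]], "hand": [0.4,0.4,0.4,0.4,0.4,0.4,0.4,0.4,0.4,0.4]}}

```text
time: 10.33
tcp_pos: [0.5884, 0.1949, 0.2284]
ee_rot: [-0.498, -0.5, 0.501, -0.5]
wrist_force: [-0.3, 0.3, 0.3]
grip_width: 0.0514
```

Request:
{"op": "drive_tool", "data": {"rot": [[0,0,0],[0,0,0],[0,0,0],[0,0,0],[0,0,0],[0,0,0],[0,0,0],[0,0,0],[0,0,0]], "travel": [[10,-30,0],[22,-70,0],[34,-110,0],[46,-150,0],[53,-167,0],[53,-167,0],[53,-167,0],[53,-167,0],[53,-167,0]], "hand": [0.4,0.4,0.4,0.4,0.4,0.4,0.4,0.4,0.4]}}

```text
time: 11.08
tcp_pos: [0.6406, 0.03, 0.2275]
ee_rot: [0.497, 0.502, -0.5, 0.501]
wrist_force: [0.2, 1.3, 1.4]
grip_width: 0.0515
```

Run:
```python
from c import *
print(bot.state()["tcp_pos"])
f=grab("wrist");blobs(f,(.03,.1));print();f=grab("scene");blobs(f,(.05,.09),amin=20)
```

```text
[0.6406247  0.03000504 0.22751629]
[226.  16.] 864 top 0.083 circ [588.8, 193.1, 13.8] med [0.5888 0.1927 0.0826]
[294.  27.] 192 top 0.086 circ [650.1, 182.7, 15.0] med [0.65   0.1828 0.0857]
[ 93. 114.] 143 top 0.086 circ [456.9, 107.2, 14.9] med [0.4565 0.1081 0.0856]
[217. 124.] 134 top 0.086 circ [576.4, 99.9, 14.5] med [0.5763 0.0999 0.0856]
[282. 190.] 499 top 0.077 circ [640.3, 30.7, 13.3] med [0.6401 0.0312 0.0767]

[366. 230.] 140 top 0.081 circ [589.5, 190.4, 14.0] med [0.5894 0.1906 0.0828]
[293. 233.] 132 top 0.075 circ [641.7, 27.4, 13.6] med [0.6421 0.0288 0.077 ]
[358. 248.] 76 top 0.083 circ [649.7, 181.2, 15.0] med [0.6503 0.1806 0.0853]
[516. 302.] 38 top 0.054 circ [674.5, 526.0, 7.4] med [0.6767 0.5269 0.055 ]
[534. 313.] 42 top 0.054 circ [690.1, 563.1, 8.3] med [0.691  0.5627 0.0545]
[553. 324.] 41 top 0.054 circ [704.9, 599.5, 8.3] med [0.7059 0.6002 0.0542]
[438. 379.] 3699 top 0.054 circ [883.1, 375.8, 89.1] med [0.8693 0.3872 0.0851]
```

Request:
{"op": "drive_tool", "data": {"rot": [[0,0,0],[0,0,0],[0,0,0],[0,0,0],[0,0,0],[0,0,0],[0,0,0],[0,0,0],[0,0,0],[0,0,0]], "travel": [[0,1,-25],[0,1,-60],[0,1,-95],[0,1,-130],[0,1,-160],[0,1,-180],[0,1,-192],[0,1,-200],[0,1,-200],[0,1,-200]], "hand": [0.4,0.4,0.4,0.4,0.4,0.4,0.4,0.4,0.4,0.4]}}

```text
time: 12.02
tcp_pos: [0.6416, 0.0312, 0.0292]
ee_rot: [0.498, 0.501, -0.5, 0.501]
wrist_force: [0.0, 0.1, 0.2]
grip_width: 0.0512
```

Request:
{"op": "drive_tool", "data": {"rot": [[0,0,0],[0,0,0],[0,0,0],[0,0,0],[0,0,0],[0,0,0]], "travel": [[0,0,0],[0,0,0],[0,0,0],[0,0,0],[0,0,0],[0,0,0]], "hand": [0.9,0.9,0.9,0.9,0.9,0.9]}}

```text
time: 12.52
tcp_pos: [0.6428, 0.0316, 0.0313]
ee_rot: [0.498, 0.5, -0.499, 0.502]
wrist_force: [-1.7, 0.8, 6.0]
grip_width: 0.0261
```

Request:
{"op": "drive_tool", "data": {"rot": [[0,0,0],[0,0,0],[0,0,0],[0,0,0],[0,0,0],[0,0,0],[0,0,0],[0,0,0],[0,0,0],[0,0,0]], "travel": [[0,0,20],[0,0,50],[0,0,80],[0,0,110],[0,0,140],[0,0,165],[0,0,185],[0,0,195],[0,0,195],[0,0,195]], "hand": [0.9,0.9,0.9,0.9,0.9,0.9,0.9,0.9,0.9,0.9]}}

```text
time: 13.35
tcp_pos: [0.6428, 0.0316, 0.2259]
ee_rot: [0.499, 0.5, -0.499, 0.502]
wrist_force: [0.7, -0.0, -2.6]
grip_width: 0.0258
```

Request:
{"op": "drive_tool", "data": {"rot": [[0,0,0],[0,0,0],[0,0,0],[0,0,0],[0,0,0],[0,0,0],[0,0,0],[0,0,0],[0,0,0],[0,0,0]], "travel": [[-10,20,0],[-26,50,0],[-44,80,0],[-58,108,0],[-58,108,0],[-58,108,0],[-58,108,0],[-58,108,0],[-58,108,0],[-58,108,0]], "hand": [0.9,0.9,0.9,0.9,0.9,0.9,0.9,0.9,0.9,0.9]}}

```text
time: 14.18
tcp_pos: [0.5851, 0.1384, 0.2253]
ee_rot: [0.499, 0.5, -0.5, 0.501]
wrist_force: [0.6, 0.1, -1.8]
grip_width: 0.0258
```

Request:
{"op": "drive_tool", "data": {"rot": [[0,0,0],[0,0,0],[0,0,0],[0,0,0],[0,0,0],[0,0,0],[0,0,0],[0,0,0],[0,0,0],[0,0,0]], "travel": [[0,0,-20],[0,0,-45],[0,0,-70],[0,0,-95],[0,0,-120],[0,0,-145],[0,0,-165],[0,0,-178],[0,0,-184],[0,0,-186]], "hand": [0.9,0.9,0.9,0.9,0.9,0.9,0.9,0.9,0.9,0.9]}}

```text
time: 15.02
tcp_pos: [0.5849, 0.1379, 0.0384]
ee_rot: [0.498, 0.5, -0.5, 0.501]
wrist_force: [-0.1, 0.3, -0.5]
grip_width: 0.0263
```

Request:
{"op": "drive_tool", "data": {"rot": [[0,0,0],[0,0,0],[0,0,0],[0,0,0],[0,0,0],[0,0,0]], "travel": [[0,0,-2],[0,0,-2],[0,0,-2],[0,0,-2],[0,0,-2],[0,0,-2]], "hand": [0.9,0.9,0.4,0.4,0.4,0.4]}}

```text
time: 15.52
tcp_pos: [0.5852, 0.138, 0.037]
ee_rot: [0.499, 0.5, -0.5, 0.501]
wrist_force: [0.7, -0.0, 0.5]
grip_width: 0.0512
```

Request:
{"op": "drive_tool", "data": {"rot": [[0,0,0],[0,0,0],[0,0,0],[0,0,0],[0,0,0],[0,0,0],[0,0,0],[0,0,0],[0,0,0],[0,0,0]], "travel": [[0,0,20],[0,0,50],[0,0,80],[0,0,110],[0,0,140],[0,0,165],[0,0,185],[0,0,215],[0,0,215],[0,0,215]], "hand": [0.4,0.4,0.4,0.4,0.4,0.4,0.4,0.4,0.4,0.4]}}

```text
time: 16.35
tcp_pos: [0.5861, 0.1385, 0.2542]
ee_rot: [0.5, 0.499, -0.499, 0.502]
wrist_force: [-1.3, -0.4, 0.1]
grip_width: 0.0515
```

Request:
{"op": "drive_tool", "data": {"rot": [[0,0,0],[0,0,0],[0,0,0],[0,0,0],[0,0,0],[0,0,0],[0,0,0],[0,0,0],[0,0,0],[0,0,0]], "travel": [[-10,-35,0],[-20,-70,0],[-30,-105,0],[-40,-140,0],[-50,-175,0],[-60,-210,0],[-70,-245,0],[-80,-280,0],[-80,-280,0],[-80,-280,0]], "hand": [0.4,0.4,0.4,0.4,0.4,0.4,0.4,0.4,0.4,0.4]}}

```text
time: 17.18
tcp_pos: [0.5047, -0.1444, 0.253]
ee_rot: [0.501, 0.498, -0.501, 0.5]
wrist_force: [0.1, 0.4, -0.3]
grip_width: 0.0513
```

Run:
```python
from c import *
print(bot.state()["tcp_pos"])
f=grab("scene");blobs(f,(.05,.086),amin=50)
f=grab("wrist");save(f,"w3.png");P=f["P"];c=np.array(f["color"]);V=c.max(-1).astype(int);hsv=cv2.cvtColor(c,cv2.COLOR_RGB2HSV)
r=f["ok"]&(abs(P[...,0]-.5)<.13)&(abs(P[...,1]+.145)<.13)
def rect(m,nm):
    p=P[m];print(nm,m.sum(),np.median(p,0).round(4),cv2.minAreaRect((p[:,:2]*1000).astype(np.float32)))
rect(r&(P[...,2]>.109)&(P[...,2]<.125),"bar")
o=r&((hsv[...,0]<14)|(hsv[...,0]>172))&(hsv[...,1]>200)
rect(o&(P[...,2]>.03)&(P[...,2]<.04),"rim")
rect(r&(P[...,2]<.008)&(P[...,2]>-.003)&(V<45),"mat")
blobs(f,(.005,.05))
```

```text
[ 0.50470779 -0.14440732  0.25299488]
[343. 223.] 138 top 0.081 circ [585.5, 132.4, 15.0] med [0.5849 0.1339 0.0824]
[366. 230.] 142 top 0.081 circ [589.3, 190.9, 13.3] med [0.589  0.191  0.0828]
[358. 249.] 65 top 0.082 circ [648.9, 181.2, 14.9] med [0.6511 0.1817 0.0847]
[437. 379.] 3569 top 0.054 circ [883.7, 375.5, 88.8] med [0.8691 0.3864 0.0807]
bar 1314 [ 0.5049 -0.1436  0.1158] ((504.3481750488281, -146.34378051757812), (17.735597610473633, 79.91500091552734), 0.45542025566101074)
rim 196 [ 0.534  -0.1826  0.0347] ((508.6973876953125, -146.82655334472656), (71.88726806640625, 80.4716796875), 0.05486063286662102)
mat 0 [nan nan nan] ((0.0, 0.0), (0.0, 0.0), 0.0)
[279.  39.] 354 top 0.019 circ [502.5, 21.6, 19.3] med [0.5025 0.019  0.0185]
[246. 269.] 210 top 0.028 circ [453.6, -269.8, 17.4] med [ 0.4553 -0.2746  0.0284]
[268. 295.] 282 top 0.028 circ [486.4, -324.4, 14.0] med [ 0.4868 -0.3227  0.0283]
[244. 296.] 293 top 0.027 circ [450.3, -324.7, 13.9] med [ 0.4509 -0.3234  0.0284]
  return _methods._mean(a, axis=axis, dtype=dtype,
  ret = um.true_divide(
```

View pics/w3.png

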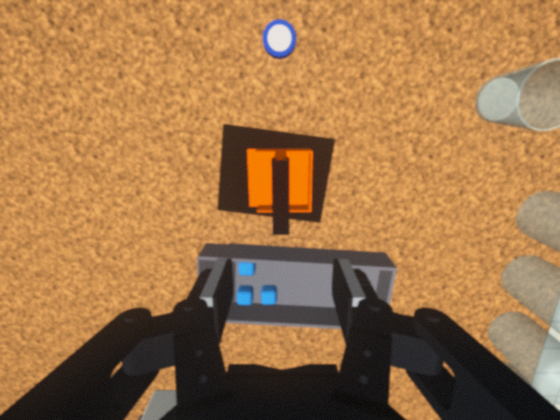

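The wrist view shows the scoop on its mat, with its bar at (281,195) and its mouth facing left (-x). The cubes are at (246,269), (268,295) and (244,296), near the tub's ramp end. Both bottles stand in the box.

Request:
{"op": "drive_tool", "data": {"rot": [[0,0,0],[0,0,0],[0,0,0],[0,0,0],[0,0,0],[0,0,0],[0,0,0],[0,0,0],[0,0,0],[0,0,0]], "travel": [[0,-2,-20],[0,-2,-50],[0,-2,-80],[0,-2,-110],[0,-2,-140],[0,-2,-165],[0,-2,-180],[0,-2,-190],[0,-2,-190],[0,-2,-190]], "hand": [0.4,0.4,0.4,0.4,0.4,0.4,0.4,0.4,0.4,0.4]}}

```text
time: 18.12
tcp_pos: [0.5062, -0.1417, 0.0636]
ee_rot: [0.5, 0.5, -0.498, 0.502]
wrist_force: [-0.4, 0.0, 0.9]
grip_width: 0.051
```

Request:
{"op": "drive_tool", "data": {"rot": [[0,0,0],[0,0,0],[0,0,0],[0,0,0],[0,0,0],[0,0,0]], "travel": [[0,0,0],[0,0,0],[0,0,0],[0,0,0],[0,0,0],[0,0,0]], "hand": [1,1,1,1,1,1]}}

```text
time: 18.62
tcp_pos: [0.5069, -0.1417, 0.0647]
ee_rot: [0.5, 0.5, -0.498, 0.502]
wrist_force: [-2.1, 1.2, 5.6]
grip_width: 0.0167
```

Request:
{"op": "drive_tool", "data": {"rot": [[0,0,0],[0,0,0],[0,0,0],[0,0,0],[0,0,0],[0,0,0],[0,0,0],[0,0,0],[0,0,0]], "travel": [[0,0,15],[0,0,40],[0,0,65],[0,0,90],[0,0,110],[0,0,120],[0,0,120],[0,0,120],[0,0,120]], "hand": [1,1,1,1,1,1,1,1,1]}}

```text
time: 19.37
tcp_pos: [0.506, -0.1416, 0.183]
ee_rot: [0.499, 0.501, -0.498, 0.502]
wrist_force: [-0.3, -0.2, -1.7]
grip_width: 0.0167
```

```bash
cat > t.py <<'E'
from c import *
def pose(f):
    P=f["P"];c=np.array(f["color"]);hsv=cv2.cvtColor(c,cv2.COLOR_RGB2HSV);H,S,V=[hsv[...,i].astype(int) for i in range(3)]
    t=f["ok"]&(abs(P[...,2]-.0485)<.003)&(S<110)&(V<110)&(abs(P[...,0]-.525)<.17)&(abs(P[...,1]+.307)<.08)
    p=P[t]
    if len(p)>50: print("tub",len(p),cv2.minAreaRect((p[:,:2]*1000).astype(np.float32)))
    s=bot.state();q=s["tcp_pos"]
    o=f["ok"]&((H<15)|(H>172))&(S>185)&(np.linalg.norm(P-q,axis=-1)<.16)
    p=P[o]-q
    if len(p)>20: print("orange rel tcp",len(p),np.percentile(p,[1,99],axis=0).round(4).tolist());
    print("tcp",q.round(4),Rn.from_quat(s["ee_rot"]).as_matrix()[:,1].round(3),s["wrist_force"].round(2),s["grip_width"])
E
python3 - <<'E'
from t import *
for n in["wrist","side","scene"]:
    f=grab(n);save(f,"t_%s.png"%n);print(n);pose(f)
E
```

```text
wrist
tub 347 ((524.564453125, -303.16546630859375), (103.64187622070312, 268.7406311035156), 86.35201263427734)
orange rel tcp 3247 [[-0.0435, -0.0405, -0.058], [0.0393, 0.0355, 0.0517]]
tcp [ 0.5059 -0.1415  0.1829] [1.    0.005 0.002] [ 0.73 -0.41 -1.93] 0.016713836353229802
side
tub 1171 ((523.7255249023438, -306.16009521484375), (105.7314682006836, 270.5751953125), 86.22798156738281)
orange rel tcp 1097 [[-0.0426, -0.0477, -0.0621], [0.037, 0.0318, 0.0207]]
tcp [ 0.506  -0.1415  0.183 ] [1.    0.005 0.002] [ 0.05 -0.14 -0.75] 0.01688524481963309
scene
tub 465 ((525.1034545898438, -306.9305419921875), (108.03999328613281, 273.033203125), 85.74412536621094)
orange rel tcp 1042 [[-0.0449, -0.0469, -0.0612], [0.0422, 0.0332, 0.0309]]
tcp [ 0.5061 -0.1415  0.1832] [1.    0.005 0.002] [ 0.33  0.33 -1.6 ] 0.016853709269007533
```

View pics/t_side.png

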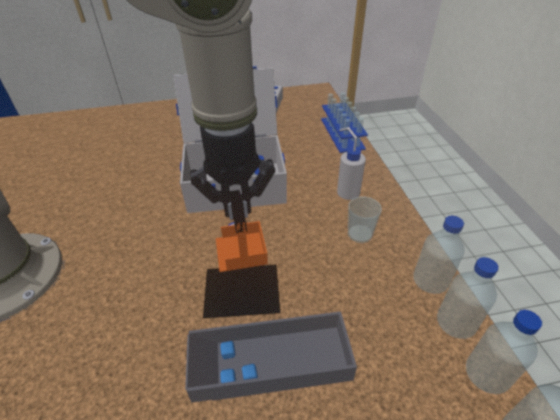

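The side view shows the scoop hanging level in the gripper at (241,245), and the tub with its three cubes is unchanged.

Request:
{"op": "drive_tool", "data": {"rot": [[0,0,-0.03],[0,0,-0.068],[0,0,-0.068],[0,0,-0.068],[0,0,-0.068],[0,0,-0.068],[0,0,-0.068],[0,0,-0.068],[0,0,-0.068]], "travel": [[10,-20,0],[25,-50,0],[40,-85,0],[55,-120,0],[70,-150,0],[78,-163,0],[78,-163,0],[78,-163,0],[78,-163,0]], "hand": [1,1,1,1,1,1,1,1,1]}}

```text
time: 20.27
tcp_pos: [0.584, -0.3031, 0.1823]
ee_rot: [0.516, 0.484, -0.515, 0.484]
wrist_force: [-0.8, -0.5, -2.8]
grip_width: 0.0169
```

Run:
```python
from t import *
for n in["side","scene"]:
    f=grab(n);print(n);pose(f);blobs(f,(.005,.04),amin=30)
P=f["P"];V=np.array(f["color"]).max(-1)
m=f["ok"]&(P[...,2]<.008)&(P[...,2]>-.002)&(V<50)&(abs(P[...,0]-.5)<.12)&(abs(P[...,1]+.146)<.1)
print("mat",m.sum(),cv2.minAreaRect((P[m][:,:2]*1000).astype(np.float32)))
```

```text
side
tub 995 ((523.3648681640625, -306.5443115234375), (105.15752410888672, 270.1239013671875), 86.24394226074219)
orange rel tcp 1406 [[-0.0431, -0.048, -0.0623], [0.0385, 0.0332, 0.022]]
tcp [ 0.5841 -0.3029  0.1828] [ 0.998 -0.062  0.002] [ 0.4   0.37 -1.68] 0.016968860020123863
[235. 233.] 75 top 0.014 circ [501.7, 15.1, 18.2] med [0.5025 0.0065 0.0156]
[227. 350.] 202 top 0.025 circ [454.8, -278.6, 14.1] med [ 0.4542 -0.2783  0.0255]
[249. 371.] 184 top 0.025 circ [486.5, -326.0, 13.9] med [ 0.4862 -0.3277  0.0257]
[227. 375.] 167 top 0.026 circ [450.1, -327.7, 13.1] med [ 0.4495 -0.3279  0.0259]
scene
tub 402 ((524.8675537109375, -306.2650146484375), (106.13818359375, 273.18505859375), 85.98592376708984)
orange rel tcp 1128 [[-0.0444, -0.0481, -0.0611], [0.0425, 0.0343, 0.029]]
tcp [ 0.5841 -0.3029  0.1832] [ 0.998 -0.061  0.002] [ 0.76  0.35 -1.29] 0.017118484180535062
[187. 165.] 85 top 0.02 circ [468.1, -320.8, 28.0] med [ 0.4502 -0.3221  0.0282]
[202. 164.] 71 top 0.026 circ [457.8, -277.0, 12.0] med [ 0.4578 -0.2776  0.0284]
[303. 206.] 82 top 0.017 circ [505.6, 18.7, 19.8] med [0.514  0.0187 0.0193]
[428. 399.] 682 top 0.007 circ [891.7, 377.6, 101.7] med [0.9126 0.3722 0.0072]
mat 1713 ((496.60296630859375, -145.6563720703125), (118.51443481445312, 148.35491943359375), 82.77217102050781)
```

Request:
{"op": "drive_tool", "data": {"rot": [[0,0,-0.004],[0,0,-0.005],[0,0,-0.005],[0,0,-0.005],[0,0,-0.005],[0,0,-0.005],[0,0,-0.005],[0,0,-0.005],[0,0,-0.005]], "travel": [[0,0,-20],[0,0,-45],[0,0,-70],[0,0,-90],[0,0,-105],[0,0,-112],[0,0,-115],[0,0,-116],[0,0,-117]], "hand": [1,1,1,1,1,1,1,1,1]}}

```text
time: 21.12
tcp_pos: [0.5849, -0.3029, 0.0676]
ee_rot: [0.517, 0.482, -0.515, 0.484]
wrist_force: [-1.3, -0.1, -1.0]
grip_width: 0.0166
```

Request:
{"op": "drive_tool", "data": {"rot": [[0,0,0],[0,0,0],[0,0,0],[0,0,0],[0,0,0],[0,0,0],[0,0,0],[0,0,0],[0,0,0],[0,0,0]], "travel": [[-5,0,-2],[-12,1,-2],[-19,1,-2],[-26,2,-2],[-33,2,-2],[-40,3,-2],[-47,3,-2],[-54,4,-2],[-60,4,-2],[-66,4,-2]], "hand": [1,1,1,1,1,1,1,1,1,1]}}

```text
time: 21.95
tcp_pos: [0.5183, -0.2989, 0.0657]
ee_rot: [0.517, 0.482, -0.515, 0.484]
wrist_force: [-0.0, -0.8, -2.1]
grip_width: 0.0168
```

Run:
```python
from t import *
f=grab("side");pose(f);blobs(f,(.0,.06),amin=30);save(f,"u1.png");cv2.imwrite("pics/u1c.png",cv2.resize(cv2.imread("pics/u1.png")[250:420,150:400],None,fx=3,fy=3))
```

```text
tub 1031 ((523.2657470703125, -306.58526611328125), (105.1718978881836, 269.7140197753906), 86.31941986083984)
orange rel tcp 491 [[-0.0394, -0.0463, -0.0622], [0.0393, 0.0323, 0.0044]]
tcp [ 0.5173 -0.2993  0.0656] [ 0.998 -0.067  0.003] [-1.82 -0.54 -3.08] 0.017072509203660012
[337. 131.] 528 top 0.011 circ [856.6, 374.3, 97.8] med [0.8495 0.3577 0.0501]
[357. 130.] 95 top 0.05 circ [895.0, 316.1, 39.7] med [0.8945 0.301  0.0509]
[360. 146.] 33 top 0.004 circ [904.9, 292.1, 2.1] med [0.9051 0.2926 0.0128]
[227. 349.] 208 top 0.025 circ [454.3, -278.3, 13.7] med [ 0.4545 -0.2785  0.0257]
[227. 375.] 368 top 0.027 circ [449.0, -326.3, 23.0] med [ 0.4469 -0.3265  0.0276]
```

View pics/u1c.png

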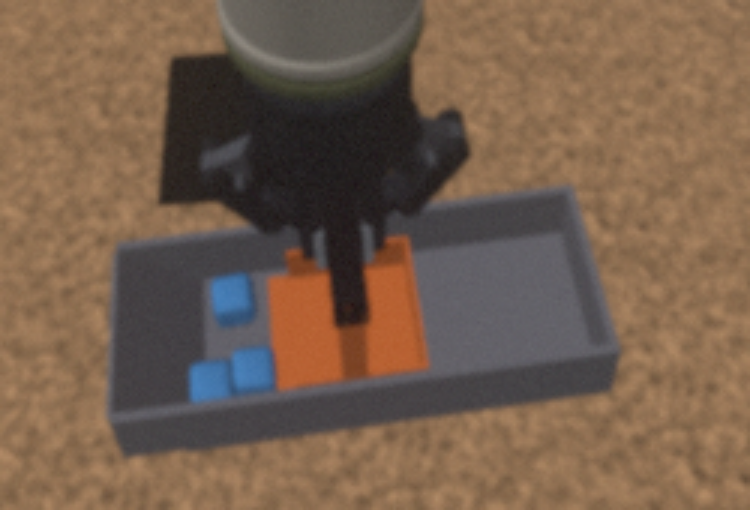

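The crop shows the scoop flat in the tub with its lip at x≈270 px. The lower cube has been pushed against its neighbour at the ramp foot (210–255,375), and the third cube is at (232,300).

Request:
{"op": "drive_tool", "data": {"rot": [[0,0,0],[0,0,0],[0,0,0],[0,0,0],[0,0,0],[0,0,0],[0,0,0],[0,0,0],[0,0,0]], "travel": [[-4,0,0],[-9,0,0],[-14,1,0],[-19,1,0],[-24,1,0],[-28,2,0],[-32,2,0],[-32,2,0],[-32,2,0]], "hand": [1,1,1,1,1,1,1,1,1]}}

```text
time: 22.75
tcp_pos: [0.4851, -0.2974, 0.0657]
ee_rot: [0.517, 0.482, -0.516, 0.484]
wrist_force: [0.1, 0.2, -1.4]
grip_width: 0.017
```

Run:
```python
from t import *
f=grab("side");pose(f);blobs(f,(.0,.09),amin=30);save(f,"u2.png")
```

```text
tub 1029 ((523.2182006835938, -306.41729736328125), (106.07037353515625, 270.8739318847656), 86.07594299316406)
orange rel tcp 452 [[-0.0363, -0.0469, -0.0628], [0.0374, 0.0316, 0.0065]]
tcp [ 0.4853 -0.2973  0.0656] [ 0.998 -0.067  0.003] [ 0.64  0.54 -1.93] 0.01690956832349288
[337. 131.] 500 top 0.009 circ [860.6, 373.6, 98.6] med [0.8488 0.3576 0.0501]
[357. 130.] 102 top 0.051 circ [884.5, 306.4, 26.0] med [0.8931 0.2932 0.0622]
[360. 146.] 34 top 0.004 circ [904.1, 291.3, 3.1] med [0.9056 0.2907 0.0171]
[260. 166.] 87 top 0.078 circ [591.6, 161.1, 35.5] med [0.5892 0.144  0.0794]
[219. 350.] 206 top 0.028 circ [439.8, -278.0, 13.8] med [ 0.441  -0.279   0.0288]
[211. 374.] 440 top 0.038 circ [417.9, -326.7, 12.5] med [ 0.418  -0.3264  0.0472]
```

Request:
{"op": "drive_tool", "data": {"rot": [[0,0,0],[0,0,0],[0,0,0],[0,0,0],[0,0,0],[0,0,0],[0,0,0],[0,0,0]], "travel": [[-3,0,2],[-6,0,5],[-9,1,8],[-12,1,11],[-15,1,14],[-17,1,16],[-17,1,16],[-17,1,16]], "hand": [1,1,1,1,1,1,1,1]}}

```text
time: 23.47
tcp_pos: [0.4683, -0.2965, 0.0819]
ee_rot: [0.517, 0.482, -0.516, 0.484]
wrist_force: [-0.8, 0.3, -1.3]
grip_width: 0.0169
```

Run:
```python
from t import *
f=grab("side");pose(f);blobs(f,(.0,.09),amin=30);save(f,"u3.png")
a=cv2.imread("pics/u2.png")[270:420,160:300];b=cv2.imread("pics/u3.png")[270:420,160:300]
cv2.imwrite("pics/u23.png",cv2.resize(np.hstack([a,b]),None,fx=2.8,fy=2.8))
```

```text
tub 1088 ((522.8834228515625, -306.44580078125), (105.31574249267578, 270.1524353027344), 86.42295837402344)
orange rel tcp 476 [[-0.0315, -0.0474, -0.0621], [0.0363, 0.0309, 0.0056]]
tcp [ 0.4684 -0.2963  0.0817] [ 0.998 -0.067  0.003] [ 0.67 -0.11 -1.52] 0.016936848556404403
[337. 131.] 516 top 0.009 circ [861.2, 375.8, 101.9] med [0.8495 0.3559 0.0504]
[357. 130.] 101 top 0.051 circ [882.8, 309.8, 29.2] med [0.8941 0.293  0.061 ]
[360. 146.] 32 top 0.004 circ [904.3, 290.8, 1.6] med [0.905  0.2905 0.0152]
[259. 164.] 152 top 0.079 circ [588.2, 164.0, 37.8] med [0.5857 0.1809 0.0795]
[259. 181.] 51 top 0.081 circ [574.9, 97.0, 12.8] med [0.5766 0.0967 0.0821]
[207. 363.] 638 top 0.044 circ [421.4, -306.4, 37.4] med [ 0.4222 -0.3119  0.0458]
```

View pics/u23.png

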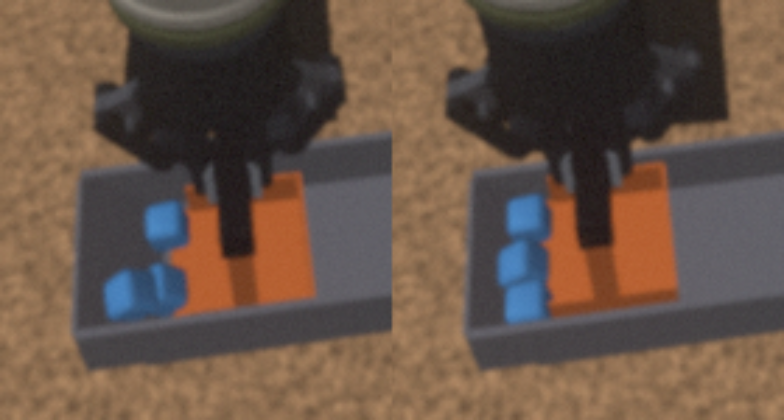

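The pictures before and after show all three cubes now side by side on the ramp against the lip (505–548, 200–310 on the right), but not yet over it. I'll give a brisk shove up the ramp to tip them back into the bowl.

Request:
{"op": "drive_tool", "data": {"rot": [[0,0,0],[0,0,0],[0,0,0],[0,0,0],[0,0,0]], "travel": [[-15,1,15],[-15,1,15],[-15,1,15],[-15,1,15],[-15,1,15]], "hand": [1,1,1,1,1]}}

```text
time: 23.93
tcp_pos: [0.4535, -0.2951, 0.0962]
ee_rot: [0.517, 0.482, -0.516, 0.484]
wrist_force: [0.3, 0.6, -2.4]
grip_width: 0.0169
```

Run:
```python
from t import *
f=grab("side");pose(f);blobs(f,(.0,.09),amin=30);save(f,"u4.png")
g=grab("wrist");save(g,"u4w.png")
a=cv2.imread("pics/u4.png")[270:420,160:300];b=cv2.imread("pics/u4w.png")
cv2.imwrite("pics/u4c.png",np.hstack([cv2.resize(a,None,fx=2.8,fy=2.8),cv2.resize(b,(400,300))[:,:].copy() if 0 else cv2.copyMakeBorder(cv2.resize(b,(400,300)),60,60,0,0,cv2.BORDER_CONSTANT)]))
```

```text
tub 1071 ((523.1785888671875, -306.546875), (105.69239807128906, 270.1995544433594), 86.39478302001953)
orange rel tcp 336 [[-0.0284, -0.048, -0.0627], [0.0366, 0.0305, -0.0315]]
tcp [ 0.4535 -0.295   0.0961] [ 0.998 -0.067  0.003] [ 0.54 -0.4  -2.03] 0.016864068641488587
[337. 131.] 519 top 0.011 circ [858.5, 375.3, 100.5] med [0.8491 0.3552 0.0501]
[357. 130.] 102 top 0.051 circ [883.4, 304.6, 26.2] med [0.8925 0.2928 0.0607]
[360. 146.] 33 top 0.003 circ [904.8, 291.5, 3.1] med [0.9042 0.2912 0.0126]
[259. 164.] 145 top 0.079 circ [584.3, 164.5, 38.6] med [0.5852 0.1799 0.0798]
[259. 181.] 51 top 0.081 circ [574.9, 97.0, 12.1] med [0.5752 0.0962 0.0821]
[197. 359.] 652 top 0.059 circ [408.6, -302.6, 36.9] med [ 0.4084 -0.3036  0.0594]
```

View pics/u4c.png

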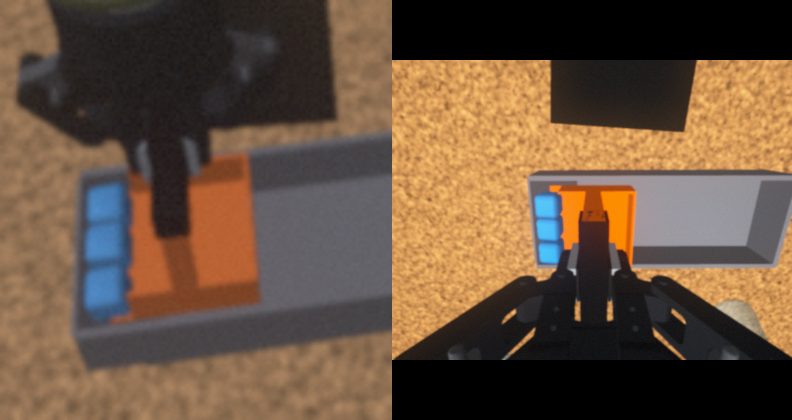

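The crops show the three cubes in a row, now level and half onto the scoop's lip (105,245 in the left crop, 547,228 in the wrist view). Next I tilt the mouth up about the lip so they slide in.

Request:
{"op": "drive_tool", "data": {"rot": [[0.005,0.07,0],[0.009,0.14,0],[0.014,0.21,0],[0.018,0.27,0],[0.021,0.32,0],[0.021,0.32,0],[0.021,0.32,0],[0.021,0.32,0]], "travel": [[4,0,-3],[8,0,-7],[11,-1,-11],[14,-1,-14],[16,-1,-17],[16,-1,-17],[14,-1,-15],[14,-1,-15]], "hand": [1,1,1,1,1,1,1,1]}}

```text
time: 24.7
tcp_pos: [0.4672, -0.2964, 0.0813]
ee_rot: [-0.434, -0.558, 0.586, -0.396]
wrist_force: [-1.0, -0.5, -1.7]
grip_width: 0.0174
```

Run:
```python
from t import *
f=grab("side");pose(f);blobs(f,(.0,.075),amin=60);save(f,"u5.png")
print(Rn.from_quat(bot.state()["ee_rot"]).as_matrix().round(3)[:,0])
```

```text
tub 1044 ((523.3660888671875, -306.5447082519531), (105.33942413330078, 269.918701171875), 86.28764343261719)
orange rel tcp 123 [[-0.0375, -0.0467, -0.0692], [0.0244, 0.033, 0.0192]]
tcp [ 0.4671 -0.2966  0.0817] [ 0.948 -0.064 -0.311] [-1.03 -1.62 -1.39] 0.017331449495990685
[204. 358.] 605 top 0.058 circ [415.0, -302.8, 35.3] med [ 0.4158 -0.3139  0.0601]
[-0.31  0.02 -0.95]
```

Request:
{"op": "drive_tool", "data": {"rot": [[0.004,0.06,0],[0.008,0.12,0],[0.012,0.18,0],[0.016,0.24,0],[0.02,0.3,0],[0.02,0.3,0],[0.02,0.3,0],[0.02,0.3,0]], "travel": [[2,0,4],[4,0,6],[6,0,6],[8,0,5],[10,-1,4],[10,-1,5],[10,-1,6],[10,-1,6]], "hand": [1,1,1,1,1,1,1,1]}}

```text
time: 25.42
tcp_pos: [0.4771, -0.2983, 0.0888]
ee_rot: [-0.347, -0.615, 0.639, -0.305]
wrist_force: [-0.3, 0.4, -1.6]
grip_width: 0.0174
```

Run:
```python
from t import *
f=grab("side");pose(f);blobs(f,(.0,.085),amin=60);save(f,"u6.png")
g=grab("wrist");save(g,"u6w.png");blobs(g,(0,.09))
a=cv2.imread("pics/u6.png")[270:420,160:300];b=cv2.imread("pics/u6w.png")
cv2.imwrite("pics/u6c.png",np.hstack([cv2.resize(a,None,fx=2.8,fy=2.8),cv2.copyMakeBorder(cv2.resize(b,(400,300)),60,60,0,0,cv2.BORDER_CONSTANT)]))
```

```text
tub 789 ((523.4381103515625, -306.99737548828125), (104.86891174316406, 269.4237060546875), 86.5291519165039)
orange rel tcp 249 [[-0.0708, -0.0449, -0.0562], [0.0026, 0.0349, 0.0095]]
tcp [ 0.477  -0.2985  0.0893] [ 0.816 -0.057 -0.575] [-0.03 -0.17 -1.8 ] 0.01733196547054049
[259. 166.] 113 top 0.078 circ [581.1, 159.6, 33.1] med [0.5833 0.1418 0.0794]
[235. 233.] 75 top 0.015 circ [501.5, 14.2, 18.3] med [0.5015 0.0058 0.0155]
[236. 348.] 308 top 0.045 circ [471.0, -293.6, 20.9] med [ 0.4704 -0.2914  0.0482]
[318. 223.] 2075 top 0.047 circ [473.5, -296.0, 27.8] med [ 0.4735 -0.2863  0.0504]
```

View pics/u6c.png

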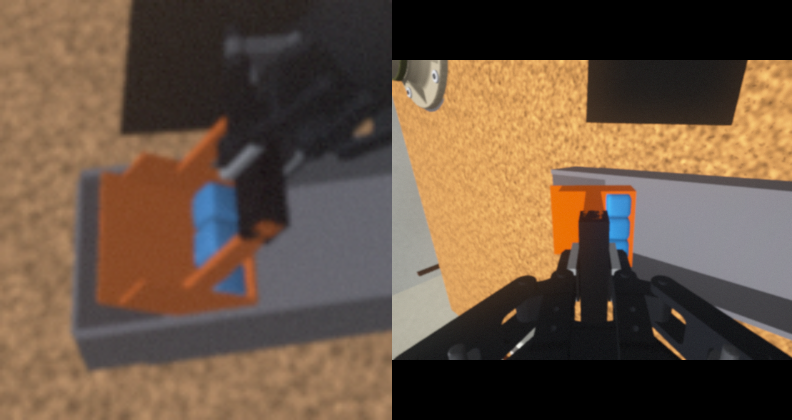

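The crops show all three cubes lying in the back of the tilted bowl (215,240 and 619,223). I lift and carry.

Request:
{"op": "drive_tool", "data": {"rot": [[0,0,0],[0,0,0],[0,0,0],[0,0,0],[-0.004,-0.06,0],[-0.008,-0.12,0],[-0.012,-0.18,0],[-0.016,-0.2,0],[-0.016,-0.2,0],[-0.016,-0.2,0]], "travel": [[0,0,10],[0,0,30],[0,0,55],[0,0,80],[0,0,105],[0,0,130],[0,0,145],[0,0,150],[0,0,150],[0,0,150]], "hand": [1,1,1,1,1,1,1,1,1,1]}}

```text
time: 26.35
tcp_pos: [0.4762, -0.2986, 0.2398]
ee_rot: [-0.406, -0.577, 0.607, -0.367]
wrist_force: [-0.1, -0.7, -2.4]
grip_width: 0.0175
```

Request:
{"op": "drive_tool", "data": {"rot": [[0,0,0.05],[0,0,0.12],[0,0,0.2],[0,0,0.28],[0,0,0.36],[0,0,0.44],[0,0,0.52],[0,0,0.6],[0,0,0.66],[0,0,0.7]], "travel": [[0,10,0],[0,30,0],[0,55,0],[0,80,0],[0,105,0],[0,130,0],[0,155,0],[0,180,0],[0,200,0],[0,210,0]], "hand": [1,1,1,1,1,1,1,1,1,1]}}

```text
time: 27.18
tcp_pos: [0.4755, -0.0845, 0.2377]
ee_rot: [0.18, 0.684, -0.441, 0.553]
wrist_force: [-0.1, 1.0, -1.8]
grip_width: 0.0168
```

Run:
```python
from t import *
f=grab("wrist");pose(f);blobs(f,(.0,.3));s=bot.state();print(s["joint_positions"].round(2));print(Rn.from_quat(s["ee_rot"]).as_matrix().round(3))
```

```text
tub 153 ((524.7940063476562, -314.18701171875), (275.18890380859375, 82.25059509277344), 2.7559616565704346)
orange rel tcp 6004 [[-0.0672, -0.0689, -0.0584], [0.0372, 0.0403, 0.0448]]
tcp [ 0.4757 -0.0833  0.238 ] [ 0.732  0.549 -0.403] [ 0.08  2.1  -0.28] 0.017260436444020234
[495.   4.] 163 top 0.084 circ [465.9, 107.5, 6.2] med [0.4682 0.1059 0.0852]
[441. 123.] 445 top 0.018 circ [502.4, 22.5, 19.0] med [0.5026 0.0242 0.0185]
[317. 224.] 2173 top 0.196 circ [487.6, -69.6, 32.2] med [ 0.4742 -0.071   0.1986]
[ 0.32  0.37 -0.52  1.43  0.36  1.76  0.44]
[[-0.322  0.732  0.6  ]
 [-0.242  0.549 -0.8  ]
 [-0.915 -0.403  0.   ]]
```

Request:
{"op": "drive_tool", "data": {"rot": [[0,0,0.06],[0,0,0.14],[0,0,0.22],[0,0,0.32],[0,0,0.42],[0,0,0.52],[0,0,0.62],[0,0,0.7],[0,0,0.78],[0,0,0.84]], "travel": [[-2,12,0],[-4,35,0],[-6,60,0],[-8,90,0],[-10,120,0],[-12,150,0],[-14,180,0],[-16,210,0],[-18,235,0],[-18,255,0]], "hand": [1,1,1,1,1,1,1,1,1,1]}}

```text
time: 28.07
tcp_pos: [0.457, 0.1732, 0.2367]
ee_rot: [-0.118, 0.698, -0.174, 0.684]
wrist_force: [0.4, 0.8, -2.8]
grip_width: 0.0167
```

Request:
{"op": "drive_tool", "data": {"rot": [[0,0,0],[0,0,0],[0,0,0],[0,0,0]], "travel": [[0,5,0],[0,10,0],[0,10,0],[0,10,0]], "hand": [1,1,1,1]}}

```text
time: 28.4
tcp_pos: [0.4576, 0.1815, 0.236]
ee_rot: [-0.117, 0.699, -0.176, 0.683]
wrist_force: [0.8, -0.4, -1.6]
grip_width: 0.017
```

Run:
```python
from t import *
s=bot.state();print(s["tcp_pos"],s["joint_positions"].round(2));print(Rn.from_quat(s["ee_rot"]).as_matrix().round(3))
f=grab("wrist");blobs(f,(.0,.3))
```

```text
[0.45761222 0.18152173 0.23596201] [-0.08  0.39 -0.79  1.48  0.51  1.74  0.6 ]
[[-0.038  0.077  0.996]
 [-0.404  0.911 -0.086]
 [-0.914 -0.405 -0.004]]
[361. 130.] 163 top 0.086 circ [394.5, 201.1, 14.8] med [0.3942 0.2021 0.0856]
[318. 225.] 2212 top 0.194 circ [455.0, 200.2, 32.0] med [0.4458 0.1869 0.1968]
[357. 299.] 455 top 0.082 circ [453.0, 234.9, 5.4] med [0.4555 0.2346 0.286 ]
[ 16. 393.] 178 top 0.167 circ [878.6, -496.3, 15.4] med [ 0.8756 -0.4935  0.1705]
```

Request:
{"op": "drive_tool", "data": {"rot": [[0,0,0],[0.06,-0.005,0],[0.12,-0.01,0],[0.18,-0.015,0],[0.22,-0.019,0],[0.22,-0.019,0],[0.22,-0.019,0]], "travel": [[0,5,-15],[0,5,-35],[0,5,-55],[0,5,-75],[0,5,-85],[0,5,-85],[0,5,-85]], "hand": [1,1,1,1,1,1,1]}}

```text
time: 29.03
tcp_pos: [0.4576, 0.1844, 0.1507]
ee_rot: [-0.039, 0.707, -0.101, 0.698]
wrist_force: [0.0, 1.0, -0.6]
grip_width: 0.0176
```

Request:
{"op": "drive_tool", "data": {"rot": [[0.11,-0.009,0],[0.22,-0.019,0],[0.33,-0.028,0],[0.44,-0.038,0],[0.55,-0.047,0],[0.66,-0.057,0],[0.77,-0.066,0],[0.88,-0.076,0],[0.99,-0.085,0],[1.1,-0.094,0]], "travel": [[0,0,0],[0,0,0],[0,0,0],[0,0,0],[0,0,0],[0,0,0],[0,0,0],[0,0,0],[0,0,0],[0,0,0]], "hand": [1,1,1,1,1,1,1,1,1,1]}}

```text
time: 29.87
tcp_pos: [0.4588, 0.1841, 0.1521]
ee_rot: [0.337, 0.622, 0.283, 0.647]
wrist_force: [-0.7, -0.0, -2.6]
grip_width: 0.017
```

Run:
```python
from t import *
s=bot.state();print(s["tcp_pos"],s["joint_positions"].round(2),s["wrist_force"]);print(Rn.from_quat(s["ee_rot"]).as_matrix().round(3))
f=grab("wrist");blobs(f,(.0,.3));save(f,"p1w.png");f=grab("scene");save(f,"p1.png");blobs(f,(.003,.12))
```

```text
[0.45883975 0.18407288 0.15206517] [ 0.95  0.36 -0.86  2.04 -0.76  1.05  2.05] [-0.72549367 -0.04659392 -2.58259291]
[[ 0.064  0.052  0.997]
 [ 0.786  0.613 -0.083]
 [-0.615  0.789 -0.002]]
[400. 128.] 289 top 0.168 circ [404.2, 339.9, 5.9] med [0.4029 0.3376 0.1789]
[208. 134.] 368 top 0.086 circ [394.5, 200.4, 15.0] med [0.394  0.1974 0.0857]
[ 94. 268.] 1089 top 0.085 circ [455.9, 108.4, 15.3] med [0.455  0.108  0.0856]
[130. 277.] 345 top 0.032 circ [501.7, 143.1, 8.1] med [0.4995 0.1424 0.0342]
[181. 396.] 311 top 0.083 circ [441.6, 85.0, 3.9] med [0.4414 0.0853 0.1989]
[349. 195.] 155 top 0.03 circ [475.2, 131.5, 45.3] med [0.4759 0.1291 0.0351]
[303. 206.] 81 top 0.016 circ [505.8, 19.7, 18.4] med [0.5159 0.0199 0.019 ]
[343. 223.] 150 top 0.081 circ [584.4, 134.8, 14.7] med [0.5857 0.1334 0.082 ]
[367. 230.] 154 top 0.081 circ [589.7, 191.3, 14.3] med [0.5894 0.1904 0.0823]
[358. 248.] 76 top 0.083 circ [651.3, 180.3, 14.3] med [0.6516 0.1823 0.0861]
[436. 382.] 5360 top 0.054 circ [885.3, 375.7, 88.0] med [0.8984 0.3859 0.0957]
```

Request:
{"op": "drive_tool", "data": {"rot": [[0,0,0],[0,0,0],[-0.1,0.008,0],[-0.2,0.017,0],[-0.3,0.025,0],[-0.4,0.033,0],[-0.5,0.041,0],[-0.6,0.05,0],[-0.7,0.058,0],[-0.8,0.066,0]], "travel": [[0,0,30],[0,0,65],[0,0,95],[0,0,100],[0,0,100],[0,0,100],[0,0,100],[0,0,100],[0,0,100],[0,0,100]], "hand": [1,1,1,1,1,1,1,1,1,1]}}

```text
time: 30.8
tcp_pos: [0.4585, 0.1836, 0.2521]
ee_rot: [0.068, 0.702, 0.002, 0.709]
wrist_force: [-0.6, -1.1, -2.2]
grip_width: 0.0168
```

Run:
```python
from t import *
s=bot.state();print(s["tcp_pos"],s["joint_positions"].round(2),s["grip_width"]);print(Rn.from_quat(s["ee_rot"]).as_matrix().round(3))
f=grab("wrist");save(f,"p2w.png");blobs(f,(0,.12))
P=f["P"];hsv=cv2.cvtColor(np.array(f["color"]),cv2.COLOR_RGB2HSV)
f=grab("scene");save(f,"p2.png");blobs(f,(.003,.07))
cv2.imwrite("pics/p2c.png",np.hstack([cv2.resize(cv2.imread("pics/p2.png")[110:300,250:500],(400,304)),cv2.resize(cv2.imread("pics/p2w.png"),(400,304))]))
```

```text
[0.45845196 0.18358902 0.25208867] [ 0.59  0.13 -1.05  1.65  0.03  1.36  1.02] 0.016802784439820712
[[ 0.015  0.094  0.996]
 [ 0.099  0.991 -0.095]
 [-0.995  0.1    0.005]]
[277. 127.] 124 top 0.086 circ [394.8, 201.1, 13.9] med [0.3943 0.2006 0.0857]
[231. 162.] 295 top 0.03 circ [435.2, 143.5, 12.7] med [0.4349 0.1437 0.0303]
[152. 217.] 280 top 0.018 circ [501.8, 23.4, 19.3] med [0.4965 0.0294 0.0186]
[529. 299.] 67 top 0.054 circ [689.4, 566.1, 8.2] med [0.6875 0.5654 0.054 ]
[549. 304.] 63 top 0.054 circ [703.7, 602.7, 8.0] med [0.7033 0.6019 0.0542]
[385. 397.] 296 top 0.052 circ [853.9, 361.4, 4.0] med [0.8532 0.3611 0.0829]
[350. 196.] 162 top 0.029 circ [474.2, 139.6, 45.2] med [0.4709 0.1321 0.032 ]
[303. 206.] 78 top 0.017 circ [505.8, 19.3, 19.2] med [0.5159 0.022  0.0186]
[434. 384.] 4197 top 0.053 circ [882.2, 373.6, 91.6] med [0.8826 0.3861 0.0637]
```

View pics/p2c.png

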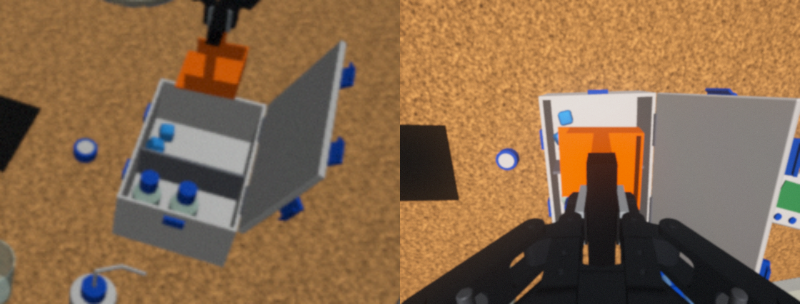

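The pictures show the bowl empty, cubes lying in the near compartment (two visible, the third hidden), and both bottles standing in the far one. I return the scoop to its mat.

Request:
{"op": "drive_tool", "data": {"rot": [[-0.05,0.005,0],[-0.099,0.01,0],[-0.099,0.01,0],[-0.099,0.01,0]], "travel": [[0,-10,0],[0,-25,0],[0,-25,0],[0,-25,0]], "hand": [1,1,1,1]}}

```text
time: 31.23
tcp_pos: [0.4565, 0.1645, 0.2525]
ee_rot: [0.031, 0.706, -0.028, 0.707]
wrist_force: [0.2, 0.4, -1.8]
grip_width: 0.0168
```

Request:
{"op": "drive_tool", "data": {"rot": [[0,0,-0.1],[0,0,-0.2],[0,0,-0.3],[0,0,-0.4],[0,0,-0.5],[0,0,-0.6],[0,0,-0.7],[0,0,-0.8],[0,0,-0.85],[0,0,-0.85]], "travel": [[2,-15,0],[4,-35,0],[7,-60,0],[10,-85,0],[13,-110,0],[16,-135,0],[19,-160,0],[21,-175,0],[22,-180,0],[22,-180,0]], "hand": [1,1,1,1,1,1,1,1,1,1]}}

```text
time: 32.07
tcp_pos: [0.4786, -0.0176, 0.2526]
ee_rot: [0.322, 0.629, -0.319, 0.632]
wrist_force: [-0.5, -1.0, -1.2]
grip_width: 0.017
```

```bash
cat > w.py <<'E'
from t import *
s=bot.state();R=Rn.from_quat(s["ee_rot"]).as_matrix()
print(s["time"],s["tcp_pos"].round(4),s["joint_positions"].round(2),s["grip_width"],s["wrist_force"].round(1));print(R.round(3))
Rt=np.array([[0,1,0],[0,0,-1],[-1,0,0]],float)
print("rotvec to yaw0:",Rn.from_matrix(Rt@R.T).as_rotvec().round(3))
E
python3 w.py
```

```text
32.0667 [ 0.4786 -0.0176  0.2526] [ 0.75  0.1  -0.83  1.65  0.07  1.41  0.54] 0.01697472654626024 [-0.5 -1.  -1.2]
[[ 0.007  0.808  0.589]
 [ 0.002  0.589 -0.808]
 [-1.     0.007  0.002]]
rotvec to yaw0: [-0.     0.007 -0.63 ]
```

Request:
{"op": "drive_tool", "data": {"rot": [[0,0,-0.1],[0,0,-0.2],[0,0,-0.3],[0,0,-0.4],[0,0,-0.5],[0,0,-0.6],[0,0.007,-0.63],[0,0.007,-0.63],[0,0.007,-0.63],[0,0.007,-0.63]], "travel": [[2,-15,0],[6,-35,0],[10,-60,0],[14,-85,0],[18,-108,0],[20,-124,0],[20,-124,0],[20,-124,0],[20,-124,0],[20,-124,0]], "hand": [1,1,1,1,1,1,1,1,1,1]}}

```text
time: 32.9
tcp_pos: [0.4988, -0.1402, 0.2529]
ee_rot: [0.499, 0.501, -0.498, 0.501]
wrist_force: [-0.7, 0.7, -1.8]
grip_width: 0.0168
```

Request:
{"op": "drive_tool", "data": {"rot": [[0,0,0],[0,0,0],[0,0,0],[0,0,0],[0,0,0],[0,0,0],[0,0,0],[0,0,0],[0,0,0],[0,0,0]], "travel": [[0,0,-15],[0,0,-40],[0,0,-70],[0,0,-100],[0,0,-130],[0,0,-150],[0,0,-163],[0,0,-170],[0,0,-170],[0,0,-170]], "hand": [1,1,1,1,1,1,1,1,1,1]}}

```text
time: 33.73
tcp_pos: [0.4993, -0.1397, 0.0836]
ee_rot: [0.499, 0.501, -0.498, 0.502]
wrist_force: [0.5, -0.4, -1.5]
grip_width: 0.017
```

```bash
python3 w.py
```

```text
33.7333 [ 0.4993 -0.1397  0.0836] [ 0.77  0.33 -0.66  1.8   0.22  1.09  0.04] 0.01701853885291201 [ 0.5 -0.4 -1.5]
[[ 0.002  1.     0.006]
 [ 0.001  0.006 -1.   ]
 [-1.     0.002 -0.001]]
rotvec to yaw0: [-0.001  0.002 -0.006]
```

Lower to the mat (TCP 0.065), release, rise.

Request:
{"op": "drive_tool", "data": {"rot": [[0,0,0],[0,0,0],[0,0,0],[0,0,0],[0,0,0],[0,0,0]], "travel": [[0,0,-6],[0,0,-12],[0,0,-16],[0,0,-18],[0,0,-19],[0,0,-19]], "hand": [1,1,1,1,1,1]}}

```text
time: 34.23
tcp_pos: [0.4994, -0.1397, 0.0649]
ee_rot: [0.499, 0.501, -0.498, 0.502]
wrist_force: [-0.8, -0.6, 0.1]
grip_width: 0.0169
```

Request:
{"op": "drive_tool", "data": {"rot": [[0,0,0],[0,0,0],[0,0,0],[0,0,0],[0,0,0]], "travel": [[0,0,0],[0,0,0],[0,0,0],[0,0,0],[0,0,0]], "hand": [0.4,0.4,0.4,0.4,0.4]}}

```text
time: 34.65
tcp_pos: [0.4995, -0.1397, 0.0649]
ee_rot: [0.499, 0.501, -0.498, 0.502]
wrist_force: [-0.4, 0.0, 0.3]
grip_width: 0.0516
```

Request:
{"op": "drive_tool", "data": {"rot": [[0,0,0],[0,0,0],[0,0,0],[0,0,0],[0,0,0],[0,0,0],[0,0,0],[0,0,0],[0,0,0],[0,0,0]], "travel": [[0,0,15],[0,0,40],[0,0,70],[0,0,100],[0,0,135],[0,0,170],[0,0,205],[0,0,240],[0,0,240],[0,0,240]], "hand": [0.4,0.4,0.4,0.4,0.5,0.6,0.8,1,1,1]}}

```text
time: 35.48
tcp_pos: [0.5007, -0.1397, 0.307]
ee_rot: [0.5, 0.5, -0.497, 0.503]
wrist_force: [0.3, -0.6, -1.2]
grip_width: 0.0003
```

```bash
python3 w.py
python3 - <<'E'
from t import *
for n in ["scene","wrist"]:
    f=grab(n);P=f["P"];hsv=cv2.cvtColor(np.array(f["color"]),cv2.COLOR_RGB2HSV)
    if n=="scene": save(f,"q1.png")
    m=f["ok"]&(P[...,2]>.108)&(P[...,2]<.125)&(abs(P[...,0]-.5)<.1)&(abs(P[...,1]+.14)<.09);print(n,"bar",m.sum(),cv2.minAreaRect((P[m][:,:2]*1000).astype(np.float32)) if m.any() else 0,np.median(P[m],0))
    if n=="scene":
        # lid plane: grey points
        m=f["ok"]&(hsv[...,1]<60)&(P[...,2]>.12)&(abs(P[...,0]-.53)<.15)&(P[...,1]>.25)&(P[...,1]<.4)&(P[...,2]<.27)
        Q=P[m];c=Q.mean(0);nn=np.linalg.svd(Q-c,full_matrices=False)[2][2];print("lid",m.sum(),c.round(3),nn.round(3),Q.min(0).round(3),Q.max(0).round(3),"angle",np.arctan2(abs(nn[1]),-0+abs(nn[2])))
        blobs(f,(.1,.3),amin=20)
E
```

```text
35.4833 [ 0.5007 -0.1397  0.307 ] [ 0.81  0.18 -0.69  1.45  0.11  1.54  0.13] 0.0003037275359662612 [ 0.3 -0.6 -1.2]
[[ 0.007  1.     0.006]
 [-0.001  0.006 -1.   ]
 [-1.     0.007  0.001]]
rotvec to yaw0: [ 0.001  0.007 -0.006]
scene bar 231 ((499.3887634277344, -146.95208740234375), (23.165267944335938, 80.61676788330078), 0.7676705121994019) [ 0.5018463  -0.14607279  0.11485235]
lid 3416 [0.549 0.315 0.196] [-0.057 -0.917  0.396] [0.409 0.276 0.12 ] [0.661 0.369 0.255] angle 1.1633926506945034
[467. 157.] 88 top 0.243 circ [468.4, 360.6, 12.6] med [0.4703 0.3613 0.2515]
[460. 205.] 123 top 0.243 circ [604.8, 352.1, 14.7] med [0.6059 0.3514 0.2513]
[ 16. 238.] 209 top 0.17 circ [881.3, -500.2, 16.3] med [ 0.8822 -0.4999  0.1707]
[432. 240.] 110 top 0.174 circ [651.2, 323.5, 10.6] med [0.651  0.3248 0.1821]
[ 59. 249.] 218 top 0.17 circ [881.6, -400.7, 15.9] med [ 0.882  -0.4015  0.1706]
[103. 261.] 219 top 0.17 circ [881.9, -300.6, 16.3] med [ 0.8815 -0.3006  0.1703]
[149. 273.] 227 top 0.17 circ [881.6, -201.5, 16.1] med [ 0.8816 -0.2003  0.1704]
[308. 291.] 213 top 0.13 circ [807.9, 101.7, 16.3] med [0.8089 0.1026 0.1305]
wrist bar 1004 ((498.8800354003906, -144.4980926513672), (17.746841430664062, 79.89215850830078), 0.681452751159668) [ 0.49923615 -0.14233696  0.11579991]
```

The scoop is back on its mat, with the bar at (0.499, -0.144) and the mat centre at about (0.497, -0.146). The lid plane gives φ≈1.98 rad. Next I move behind the lid with the fingers shut.

Request:
{"op": "drive_tool", "data": {"rot": [[0,0,0],[0,0,0],[0,0,-0.03],[0,0,-0.06],[0,0,-0.069],[0,0,-0.069],[0,0,-0.069],[0,0,-0.069],[0,0,-0.069],[0,0,-0.069]], "travel": [[2,15,10],[4,45,10],[6,80,10],[8,118,10],[10,155,10],[12,192,10],[14,230,10],[16,265,10],[18,295,10],[20,310,10]], "hand": [1,1,1,1,1,1,1,1,1,1]}}

```text
time: 36.42
tcp_pos: [0.5173, 0.1748, 0.3125]
ee_rot: [0.514, 0.486, -0.514, 0.485]
wrist_force: [-0.4, -0.6, 0.3]
grip_width: -0.0005
```

Request:
{"op": "drive_tool", "data": {"rot": [[0,0,0],[0,0,0],[0,0,0],[0,0,0],[0,0,0],[0,0,0],[0,0,0],[0,0,0],[0,0,0],[0,0,0]], "travel": [[2,20,0],[4,55,0],[6,92,0],[8,130,0],[10,165,0],[12,200,0],[13,220,0],[13,230,0],[13,230,0],[13,230,0]], "hand": [1,1,1,1,1,1,1,1,1,1]}}

```text
time: 37.25
tcp_pos: [0.5303, 0.4042, 0.3114]
ee_rot: [-0.513, -0.486, 0.515, -0.485]
wrist_force: [0.7, -0.3, -0.1]
grip_width: 0.0
```

```bash
python3 w.py
```

```text
37.25 [0.5303 0.4042 0.3114] [-0.24  0.59 -0.86  0.99  0.44  1.72 -0.99] 2.8824238062176912e-05 [ 0.7 -0.3 -0.1]
[[-0.003  0.998 -0.057]
 [ 0.    -0.057 -0.998]
 [-1.    -0.003 -0.   ]]
rotvec to yaw0: [-0.    -0.003  0.057]
```

Request:
{"op": "drive_tool", "data": {"rot": [[0,0,0],[0,0,0],[0,0,0],[0,0,0],[0,0,0],[0,0,0]], "travel": [[1,0,-25],[2,0,-55],[2,0,-85],[2,0,-104],[2,0,-104],[2,0,-104]], "hand": [1,1,1,1,1,1]}}

```text
time: 37.75
tcp_pos: [0.5333, 0.4015, 0.2072]
ee_rot: [-0.514, -0.485, 0.516, -0.484]
wrist_force: [0.7, 0.3, 1.0]
grip_width: 0.0001
```

Request:
{"op": "drive_tool", "data": {"rot": [[0,0,0],[0,0,0],[0,0,0],[0,0,0],[0,0,0],[0,0,0],[0,0,0],[0,0,0],[0,0,0],[0,0,0]], "travel": [[-1,-10,0],[-2,-25,0],[-3,-38,0],[-4,-50,0],[-5,-62,0],[-6,-74,0],[-7,-86,0],[-8,-98,0],[-8,-106,0],[-8,-110,2]], "hand": [1,1,1,1,1,1,1,1,1,1]}}

```text
time: 38.58
tcp_pos: [0.5261, 0.2907, 0.2112]
ee_rot: [-0.515, -0.484, 0.515, -0.484]
wrist_force: [-0.1, 2.2, -1.2]
grip_width: -0.0002
```

```bash
cat > lid.py <<'E'
from t import *
f=grab("side");P=f["P"];hsv=cv2.cvtColor(np.array(f["color"]),cv2.COLOR_RGB2HSV)
save(f,"lid.png")
b=P-np.array([.522,.192,0]);R=np.array([[.9976,-.0689],[.0689,.9976]]);b2=b[...,:2]@R.T
m=f["ok"]&(hsv[...,1]<70)&(hsv[...,2]>50)&(abs(b2[...,0])<.12)&(b2[...,1]>-.1)&(b2[...,1]<.2)&(P[...,2]>.1)&(abs(b2[...,0])>.06)
y=b2[...,1][m]-.085;z=P[...,2][m]-.095
print("lid pts",m.sum(),"angle hist",np.percentile(np.arctan2(z,-y),[5,25,50,75,95]).round(2),"max r",np.percentile(np.hypot(y,z),99).round(3))
E
python3 lid.py;python3 w.py|head -1
```

```text
lid pts 2935 angle hist [1.37 1.48 1.5  1.51 1.54] max r 0.169
38.6333 [0.5262 0.2903 0.2112] [ 0.07  0.47 -0.89  1.4   0.36  1.44 -0.88] -0.0002345633438074743 [0.4 0.1 1. ]
```

Request:
{"op": "drive_tool", "data": {"rot": [[0,0,0],[0,0,0],[0,0,0],[0,0,0],[0,0,0],[0,0,0],[0,0,0],[0,0,0],[0,0,0],[0,0,0]], "travel": [[-1,-15,0],[-2,-30,-3],[-3,-43,-7],[-4,-56,-11],[-5,-69,-18],[-6,-81,-25],[-7,-92,-34],[-7,-103,-43],[-8,-112,-54],[-8,-120,-65]], "hand": [1,1,1,1,1,1,1,1,1,1]}}

```text
time: 39.47
tcp_pos: [0.5186, 0.1696, 0.1461]
ee_rot: [-0.515, -0.484, 0.516, -0.485]
wrist_force: [-1.3, -0.0, 1.3]
grip_width: 0.0002
```

Request:
{"op": "drive_tool", "data": {"rot": [[0,0,0],[0,0,0],[0,0,0],[0,0,0],[0,0,0],[0,0,0],[0,0,0]], "travel": [[0,-7,-12],[-1,-13,-24],[-1,-17,-34],[-2,-20,-44],[-2,-22,-54],[-2,-23,-60],[-2,-23,-62]], "hand": [1,1,1,1,1,1,1]}}

```text
time: 40.05
tcp_pos: [0.516, 0.1462, 0.0828]
ee_rot: [-0.515, -0.484, 0.516, -0.484]
wrist_force: [-0.9, -0.1, -0.2]
grip_width: -0.0002
```

```bash
python3 lid.py;python3 w.py|head -1
python3 - <<'E'
from t import *
f=grab("scene");blobs(f,(.095,.16),amin=20)
E
```

```text
lid pts 1653 angle hist [0.05 0.07 0.09 0.19 0.66] max r 0.383
40.1 [0.516  0.1465 0.0831] [ 0.35  0.42 -0.86  1.75  0.35  1.13 -0.68] 0.0001965156862149992 [-0.1 -0.4 -0.5]
[384. 164.] 140 top 0.119 circ [402.7, 199.4, 15.1] med [0.4041 0.1978 0.1231]
[347. 168.] 56 top 0.124 circ [451.6, 111.5, 15.6] med [0.4519 0.1127 0.1264]
[334. 210.] 158 top 0.12 circ [588.2, 105.4, 17.7] med [0.5894 0.1038 0.1248]
[362. 235.] 155 top 0.122 circ [644.6, 181.4, 16.6] med [0.6454 0.1824 0.1262]
[308. 291.] 212 top 0.13 circ [808.1, 101.4, 16.0] med [0.8096 0.1025 0.1304]
[399. 367.] 40 top 0.096 circ [901.1, 297.9, 8.1] med [0.9009 0.2981 0.0964]
[416. 372.] 45 top 0.097 circ [901.1, 329.3, 8.0] med [0.9009 0.3292 0.097 ]
[434. 377.] 57 top 0.097 circ [900.7, 361.4, 8.4] med [0.9012 0.3621 0.0966]
[452. 381.] 51 top 0.097 circ [900.5, 394.0, 8.5] med [0.9008 0.3938 0.0966]
[470. 386.] 54 top 0.097 circ [900.8, 425.4, 8.4] med [0.9006 0.4254 0.0965]
[487. 391.] 42 top 0.097 circ [900.8, 456.1, 7.6] med [0.9005 0.4557 0.0969]
```

Request:
{"op": "drive_tool", "data": {"rot": [[0,0,0],[0,0,0],[0,0,0],[0,0,0],[0,0,0],[0,0,0]], "travel": [[0,-5,-2],[0,-10,-4],[0,-10,-6],[0,-10,-8],[0,-10,-9],[0,-10,-9]], "hand": [1,1,1,1,1,1]}}

```text
time: 40.65
tcp_pos: [0.5175, 0.1406, 0.0814]
ee_rot: [0.516, 0.484, -0.513, 0.486]
wrist_force: [-22.1, -1.5, 55.7]
grip_width: 0.0003
```

```bash
cat > lid2.py <<'E'
from t import *
for n in["scene","side"]:
    f=grab(n);P=f["P"];hsv=cv2.cvtColor(np.array(f["color"]),cv2.COLOR_RGB2HSV)
    b2=(P-np.array([.522,.192,0]))[...,:2]@np.array([[.9976,-.0689],[.0689,.9976]]).T
    m=f["ok"]&(hsv[...,1]<60)&(abs(b2[...,0])<.09)&(abs(b2[...,1])<.05)&(P[...,2]<.13)&(P[...,2]>.09)&(hsv[...,2]>70)
    y=b2[...,1][m];z=P[...,2][m];k=np.polyfit(y,z,1);print(n,m.sum(),"lid slope",(-k[0]).round(4),"z0",k[1].round(4))
E
python3 lid2.py;python3 w.py|head -1
```

```text
scene 2419 lid slope -0.0066 z0 0.1063
side 1147 lid slope -0.0076 z0 0.1034
40.75 [0.5175 0.1406 0.0814] [ 0.37  0.42 -0.86  1.76  0.35  1.12 -0.66] 0.00027932335857430067 [-21.8  -0.2  55.6]
```

The lid slope is now about 0, so it is shut, and the fingertip contact calibrates the tip at TCP + 24 mm. Now I press tab_side2.

Request:
{"op": "drive_tool", "data": {"rot": [[0,0,0],[0,0,0],[0,0,0],[0,0,0],[0,0,0],[0,0,0],[0,0,0],[0,0,0]], "travel": [[0,0,20],[0,0,50],[10,-5,60],[40,-20,60],[69,-35,60],[69,-35,60],[69,-35,60],[69,-35,60]], "hand": [1,1,1,1,1,1,1,1]}}

```text
time: 41.42
tcp_pos: [0.5862, 0.1058, 0.1413]
ee_rot: [0.516, 0.484, -0.513, 0.486]
wrist_force: [-0.6, 0.3, 1.8]
grip_width: 0.0
```

Request:
{"op": "drive_tool", "data": {"rot": [[0,0,0],[0,0,0],[0,0,0],[0,0,0],[0,0,0],[0,0,0],[0,0,0]], "travel": [[0,0,-15],[0,0,-30],[0,0,-40],[0,0,-48],[0,0,-53],[0,0,-56],[0,0,-57]], "hand": [1,1,1,1,1,1,1]}}

```text
time: 42.0
tcp_pos: [0.5864, 0.1049, 0.0886]
ee_rot: [0.516, 0.483, -0.514, 0.487]
wrist_force: [-17.2, -10.7, 41.7]
grip_width: 0.0001
```

Request:
{"op": "drive_tool", "data": {"rot": [[0,0,0],[0,0,0],[0,0,0],[0,0,0],[0,0,0],[0,0,0],[0,0,0],[0,0,0],[0,0,0]], "travel": [[0,0,20],[0,0,50],[-20,2,55],[-60,5,55],[-100,8,55],[-140,10,55],[-140,10,55],[-140,10,55],[-140,10,55]], "hand": [1,1,1,1,1,1,1,1,1]}}

```text
time: 42.75
tcp_pos: [0.4468, 0.1149, 0.1442]
ee_rot: [0.516, 0.482, -0.513, 0.488]
wrist_force: [0.5, -0.1, 0.0]
grip_width: -0.0
```

Request:
{"op": "drive_tool", "data": {"rot": [[0,0,0],[0,0,0],[0,0,0],[0,0,0],[0,0,0],[0,0,0],[0,0,0]], "travel": [[0,0,-15],[0,0,-30],[0,0,-42],[0,0,-50],[0,0,-54],[0,0,-58],[0,0,-59]], "hand": [1,1,1,1,1,1,1]}}

```text
time: 43.33
tcp_pos: [0.4481, 0.1141, 0.0882]
ee_rot: [0.516, 0.481, -0.514, 0.489]
wrist_force: [-19.8, -12.1, 53.5]
grip_width: 0.0004
```

Request:
{"op": "drive_tool", "data": {"rot": [[0,0,0],[0,0,0],[0,0,0],[0,0,0],[0,0,0],[0,0,0],[0,0,0],[0,0,0],[0,0,0]], "travel": [[0,0,20],[0,0,50],[-5,15,55],[-20,45,55],[-35,70,55],[-46,85,55],[-46,85,55],[-46,85,55],[-46,85,55]], "hand": [1,1,1,1,1,1,1,1,1]}}

```text
time: 44.08
tcp_pos: [0.4026, 0.1989, 0.1432]
ee_rot: [0.516, 0.481, -0.514, 0.489]
wrist_force: [-0.2, 0.4, 0.3]
grip_width: 0.0001
```

```bash
python3 w.py|head -1
python3 - <<'E'
from t import *
f=grab("scene");blobs(f,(.095,.16),amin=20)
E
```

```text
44.0833 [0.4026 0.1989 0.1432] [ 0.43  0.14 -1.02  1.89  0.14  1.18 -0.7 ] 9.708464375311865e-05 [-0.2  0.4  0.3]
[383. 164.] 138 top 0.119 circ [407.2, 198.6, 16.4] med [0.4046 0.1976 0.1234]
[349. 170.] 120 top 0.113 circ [449.4, 119.5, 19.7] med [0.4487 0.1179 0.1135]
[333. 211.] 145 top 0.113 circ [588.2, 108.9, 20.1] med [0.5887 0.1088 0.113 ]
[361. 235.] 154 top 0.121 circ [644.7, 181.3, 16.6] med [0.6452 0.1816 0.1247]
[308. 291.] 209 top 0.13 circ [807.6, 101.7, 16.0] med [0.8088 0.1031 0.1304]
[398. 367.] 48 top 0.097 circ [901.1, 297.3, 7.8] med [0.9007 0.2972 0.0965]
[416. 371.] 44 top 0.097 circ [900.1, 329.0, 7.9] med [0.9001 0.3306 0.0966]
[434. 376.] 49 top 0.097 circ [900.8, 361.6, 8.5] med [0.8998 0.3622 0.0966]
[452. 381.] 54 top 0.097 circ [900.4, 393.9, 8.2] med [0.9004 0.3925 0.0966]
[470. 386.] 55 top 0.096 circ [900.6, 425.6, 8.5] med [0.8996 0.4243 0.0963]
[488. 391.] 38 top 0.096 circ [901.2, 456.4, 8.3] med [0.9015 0.4562 0.0964]
```

Both side tabs are flush at z≈0.113. The near and far tabs are next.

Request:
{"op": "drive_tool", "data": {"rot": [[0,0,0],[0,0,0],[0,0,0],[0,0,0],[0,0,0],[0,0,0],[0,0,0]], "travel": [[-2,1,-15],[-2,1,-30],[-2,1,-42],[-2,1,-50],[-2,1,-54],[-2,1,-58],[-2,1,-59]], "hand": [1,1,1,1,1,1,1]}}

```text
time: 44.72
tcp_pos: [0.4006, 0.1991, 0.0878]
ee_rot: [-0.515, -0.48, 0.516, -0.489]
wrist_force: [-31.0, -17.5, 74.9]
grip_width: -0.0
```

Request:
{"op": "drive_tool", "data": {"rot": [[0,0,0],[0,0,0],[0,0,0],[0,0,0],[0,0,0],[0,0,0],[0,0,0],[0,0,0],[0,0,0],[0,0,0]], "travel": [[0,0,20],[0,0,50],[30,-2,58],[70,-5,58],[110,-8,58],[150,-10,58],[190,-13,58],[225,-16,58],[243,-16,58],[243,-16,58]], "hand": [1,1,1,1,1,1,1,1,1,1]}}

```text
time: 45.55
tcp_pos: [0.6474, 0.1806, 0.1437]
ee_rot: [-0.516, -0.478, 0.517, -0.488]
wrist_force: [0.1, -0.7, 0.0]
grip_width: -0.0001
```

```bash
python3 w.py|head -1
python3 - <<'E'
from t import *
f=grab("side");blobs(f,(.095,.16),amin=20)
f=grab("wrist");blobs(f,(.095,.16),amin=20)
E
```

```text
45.55 [0.6474 0.1806 0.1437] [ 0.19  0.65 -0.84  1.29  0.49  1.4  -0.69] -0.00011499447850658763 [ 0.1 -0.7  0. ]
[277. 146.] 82 top 0.118 circ [640.7, 180.3, 16.2] med [0.6414 0.1781 0.1222]
[353. 153.] 119 top 0.127 circ [807.8, 100.5, 17.8] med [0.8043 0.1001 0.1275]
[183. 156.] 81 top 0.11 circ [404.3, 196.2, 19.2] med [0.4045 0.1947 0.1105]
[263. 169.] 134 top 0.11 circ [585.4, 107.9, 20.2] med [0.5857 0.1058 0.1103]
[203. 175.] 139 top 0.11 circ [446.5, 115.2, 19.0] med [0.4474 0.1141 0.1105]
[480. 273.] 31 top 0.158 circ [870.4, -305.0, 10.8] med [ 0.8661 -0.3087  0.1582]
[521. 328.] 47 top 0.157 circ [873.2, -404.4, 13.7] med [ 0.8665 -0.4073  0.1578]
[269. 231.] 2013 top 0.121 circ [643.6, 185.8, 16.5] med [0.6429 0.1869 0.1254]
[504. 319.] 2010 top 0.13 circ [806.4, 104.6, 16.5] med [0.8042 0.1069 0.1307]
[ 31. 321.] 1515 top 0.114 circ [448.0, 121.1, 21.7] med [0.449  0.122  0.1138]
[229. 307.] 37 top 0.112 circ [602.0, 123.1, 3.3] med [0.6013 0.1231 0.1124]
```

Request:
{"op": "drive_tool", "data": {"rot": [[0,0,0],[0,0,0],[0,0,0],[0,0,0],[0,0,0],[0,0,0],[0,0,0]], "travel": [[-4,3,-15],[-4,3,-30],[-4,3,-42],[-4,3,-50],[-4,3,-54],[-4,3,-58],[-4,3,-59]], "hand": [1,1,1,1,1,1,1]}}

```text
time: 46.23
tcp_pos: [0.6409, 0.1859, 0.0892]
ee_rot: [0.516, 0.479, -0.515, 0.489]
wrist_force: [-5.4, -3.7, 22.6]
grip_width: -0.0002
```

Request:
{"op": "drive_tool", "data": {"rot": [[0,0,0],[0,0,0],[0,0,0],[0,0,0],[0,0,0],[0,0,0],[0,0,0],[0,0,0],[0,0,0],[0,0,0]], "travel": [[0,0,20],[0,0,50],[0,0,85],[0,0,120],[-10,-20,150],[-30,-50,180],[-50,-80,200],[-50,-80,200],[-50,-80,200],[-50,-80,200]], "hand": [1,1,1,1,1,1,1,1,1,1]}}

```text
time: 47.07
tcp_pos: [0.5907, 0.1057, 0.2891]
ee_rot: [0.516, 0.478, -0.516, 0.489]
wrist_force: [0.1, 0.1, -0.6]
grip_width: -0.0001
```

```bash
python3 w.py|head -1; python3 lid2.py
python3 - <<'E'
from t import *
for n in["scene","side"]:
    f=grab(n);save(f,"z_%s.png"%n);print(n);blobs(f,(.095,.15),amin=60);P=f["P"]
    m=f["ok"]&(P[...,2]>.108)&(P[...,2]<.125)&(abs(P[...,0]-.5)<.1)&(abs(P[...,1]+.14)<.09);print("bar",cv2.minAreaRect((P[m][:,:2]*1000).astype(np.float32)),np.median(P[m][:,2]))
    blobs(f,(.005,.03),amin=40)
a,b=[cv2.imread("pics/z_%s.png"%n) for n in("scene","side")]
cv2.imwrite("pics/zz.png",np.hstack([cv2.resize(a[90:330,140:480],(400,282)),cv2.resize(b[60:420,100:400],(400,480))[:282*1] if 0 else cv2.resize(b[90:350,130:400],(400,282))]))
E
```

```text
47.0667 [0.5907 0.1057 0.2891] [ 0.38  0.43 -0.91  1.27  0.35  1.59 -0.53] -5.7076214662722e-05 [ 0.1  0.1 -0.6]
scene 2495 lid slope -0.0071 z0 0.1064
side 1653 lid slope -0.009 z0 0.1036
scene
[383. 165.] 117 top 0.113 circ [407.4, 197.2, 20.5] med [0.4072 0.1981 0.1136]
[349. 170.] 118 top 0.113 circ [448.7, 119.2, 19.8] med [0.4481 0.1184 0.1138]
[333. 212.] 147 top 0.113 circ [588.5, 108.3, 20.7] med [0.5886 0.1087 0.1134]
[361. 238.] 215 top 0.113 circ [640.4, 181.3, 20.0] med [0.6406 0.181  0.1131]
[308. 291.] 212 top 0.13 circ [807.3, 101.8, 16.4] med [0.8092 0.1027 0.1304]
bar ((499.8807067871094, -147.32177734375), (21.938108444213867, 81.50237274169922), 1.1496983766555786) 0.11498198380626862
[302. 206.] 78 top 0.017 circ [505.6, 21.1, 19.6] med [0.5153 0.0212 0.0179]
[430. 401.] 665 top 0.007 circ [913.2, 377.1, 99.1] med [0.9126 0.3765 0.0072]
side
[278. 148.] 76 top 0.11 circ [638.4, 180.6, 18.6] med [0.6382 0.1805 0.1105]
[353. 154.] 123 top 0.127 circ [806.3, 100.3, 17.0] med [0.8042 0.0984 0.1277]
[183. 156.] 83 top 0.11 circ [403.1, 197.0, 19.4] med [0.4063 0.1951 0.1101]
[263. 169.] 134 top 0.11 circ [586.2, 107.5, 19.0] med [0.5866 0.1053 0.1105]
[203. 175.] 138 top 0.11 circ [447.0, 114.8, 19.1] med [0.4465 0.1155 0.1105]
bar ((498.76837158203125, -147.48777770996094), (18.017683029174805, 81.03170013427734), 0.9464901089668274) 0.11299328757004756
[235. 233.] 75 top 0.014 circ [502.2, 15.6, 17.3] med [0.5005 0.006  0.0157]
```

View pics/zz.png

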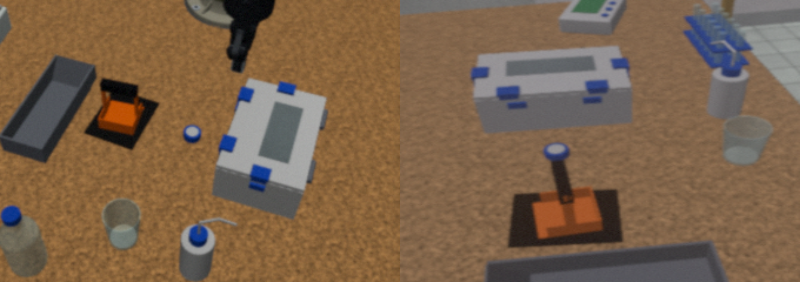

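The final view shows the tub empty, the scoop upright on its mat, the lid shut, and all four tabs flat at z≈0.113. The cap, beaker and wash bottle are still in place. I hand the job in.

```bash
python3 -c "
from station import bot
print(bot.finish_job())"
```

```text
the job is handed in; nothing more can be done
None
```

The cool box is packed and shut, and I handed the job in after about 47 s of robot time. `finish_job()` reported no verdict.

**What I did**
- I stood both bottles in the far compartment.
- I scooped the three cubes out of the tub in one pass and poured them into the near compartment.
- I laid the scoop back on its mat, swung the lid shut, and pressed all four tabs.

**Last checks**
- **Lid:** its slope measured under 0.01 rad in both cameras.
- **Tabs:** all four tops sat at about 113 mm, the flush height, in the scene view. The side camera read them about 3 mm lower, as it does everything.
- **Scoop:** it stood upright, with its bar about 3 mm from the mat's centre.
- **Tub and bystanders:** the tub was empty. The cap, beaker and wash bottle looked undisturbed, and I re-measured only the cap and wash bottle.
- **Box contents:** before I closed the lid, both bottles stood in the far compartment. I saw only two of the cubes clearly in the near one. The third was hidden from the cameras, but the scoop and tub were both empty.

**What went wrong or disagreed**
- **First grasp:** it missed bottle 1. The real fingertips sit about 24 mm behind the reported TCP, not at it as specified. I corrected for this from then on, and the bottle had not moved.
- **Near tab:** I pressed it harder than the others, with about 75 N at the wrist. That is below the 120 N limit.

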